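# Second check weight on the exhibit scale

## Robot

A 7-joint arm with a two-finger parallel gripper is mounted at the origin on the work surface. World frame = base frame: x ahead of the robot, y to its left, z up, the work surface at z = 0. Lengths are in mm, angles in rad, forces in N, time in s.
With the tool pointing down it reaches from about 400 to 900 mm from the base axis. Payload 5.6 kg.
Tool frame: the origin (TCP) lies midway between the tips of the shut fingers; the grasp point (between the pads) lies 19 mm behind it; z points along the fingers, y is the line along which they close (so a half turn about z gives the same grasp; the last joint's range is limited). The gripper opens to 92 mm and grips with 3 to 60 N. Pads are 20 mm wide; open, the fingers measure 128 mm over their backs; the gripper's body (75 mm by 189 mm) begins 69 mm behind the grasp point.
Start: joints at [1.136, 0.468, -0.012, 1.603, 0.006, 1.071, -0.056], TCP at [248.164, -600.769, 214.592] pointing down, gripper open.
Joint ranges: [-2.53, 2.53], [-0.31, 2.02], [-1.57, 1.55], [0.28, 2.44], [-1.29, 4.43], [0.15, 1.84], [-2.92, 2.92]. Speed limits (rad/s): [2.57, 2.57, 3.14, 3.14, 3.14, 3.14, 3.14].

## Interface

Orientations are given as a unit quaternion [x, y, z, w].
In Python, from station import state, snapshot, camera_params, sign_off gives the robot as it stands.
- The arm moves only by the tool step_arm, never from a script. Its argument "increments" is a list that holds one entry, the list of rows, each a list of 6 numbers: the shift along the world's x, y, z scaled (see below), then the turn, a rotation vector about the world's x, y, z scaled (see below). A call has 1 to 5 rows; each row shifts and turns the commanded pose from where the row before left it; what a row does not reach is not made up. The controller multiplies each number of a shift by 50 cm and each number of a turn by 180 degrees. A row lasts 1/8 s, in which the tool goes at most 62.5 mm and 10.7 degrees, less where a joint would pass 70% of its speed; a pose out of reach is approached as far as the arm can. A call with a number of a shift or a turn outside -1 to 1 is refused whole. A call with a gripper value outside its range is refused whole. "fingers" is the closure, from -1 (fully open) to 1 (shut), so that 0 is half open, set as the call begins (left out, the last holds). The fingers move at their own pace and stop on an object; "newtons" is the grip in N (left out, the last holds). Time passes only in rows, so rows that do not move let the fingers close. It gives the time, the measured TCP pose, the force, the opening and the grip force at its end, in the units of the state.
- state(): the state, without advancing time (a new reading comes with each control period).
- snapshot(name): name is "scene" or "top"; returns (picture, depth): 384x512x3 uint8, red, green, blue; 384x512 float32, mm along the optical axis (not along the pixel's ray), 0 where there is no reading.
- camera_params(name): a dict with "fx", "fy", "cx", "cy" (pixels), "pose" (4x4, takes a point from camera to world coordinates). Camera axes: x right, y up, looking along -z (the intrinsics and any distortion apply to the point x, -y, -z); pixel columns grow to the right and rows downward; lengths in mm; the calibration is good to about 2 mm. A picture is of the moment at which its call begins. camera_params takes no time and is no camera call.
- sign_off(): hands the job in; it is judged then, once.
The state is a dict: "time": time; "qpos": joint angles; "qvel": joint speeds; "effort": joint torques, N m; "ee_pos": TCP position; "orientation": TCP orientation; "ft_force": force on the tool from outside, world axes, zero at the start; "moment": the same for the moment, N m; "finger_gap": opening from 0.0 (shut) to 1.0 (fully open); "grasp_force": force on a finger pad.
Only numpy, scipy, OpenCV 4.12 (cv2) and the standard library are available. Lean on these libraries where they do the work, as an engineer would, in place of code of your own. Each camera call takes 0.05 s, during which the arm holds its last target. There are 200 camera calls.

## Task

The spring scale used for weighing exhibits hangs from the lab stand with one hooked check weight already on it. Take the matching weight (the same size as the hanging one, not the flat, small one) out of the wooden weight block and hang it by its hook from the eye under the hanging weight, so that both weights hang freely in a chain from the scale. Lower it gently so that the scale takes up the load without a jerk, let go, and leave the small weight, jar, tape roll and dish where they are.

Things in the scene. Friction and masses are not known exactly. Their poses are not given: they have to be found in the camera images.
- stand: lab stand, fixed: grey base plate 210 x 130 x 12 mm, upright rod 12 mm thick, 710 mm high, level arm 655 mm up from which the spring scale hangs. Origin on the bench right below the scale; z up, x from the chain to the rod, 105 mm away (as seen from the robot: beyond the chain and to its left). The plate spans x -75 to +135, y -65 to +65 mm.
- reading (a joint): drawn rod of the spring scale (clear tube 32 mm thick, its lower end about 85 mm above the scale's hook; it hangs from a ring and can swing): how far it is drawn down, in m, 0 with only the first weight on. Springy and lightly damped: it sinks several centimetres as it takes up the second weight, and bounces if that is let go early.
- scale_hook (a point): inside bottom of the scale's open wire hook (4 mm wire), where the hanging weight's hook sits; about 360 mm above the bench at the start.
- hung_weight: steel weight, 0.5 kg, hanging on the scale: cylinder 40 mm diameter, 51 high, wire hook on top, closed wire eye below (4 mm wire). Origin at the centre of the cylinder's lower face, z up its axis. The eye is a ring in the y-z plane, 26 mm inside, 34 outside, centred 15 below the origin: things pass through it along x. It can swing and turn; its x points away from the robot within 30 degrees.
- hung_hook (a point): underside of the top of the hanging weight's hook bend, on its axis 93 mm above its origin; it sits on the scale's hook. Hook as on the matching weight.
- hung_eye (a point): inside bottom of the hanging weight's eye, on its axis 28 mm below its origin: the top of the wire on which the other hook must sit.
- twin_weight: matching weight, 0.45 to 0.55 kg, same shape and axes; stands in an end hole of the block, cylinder's lower face on the block's top, eye in the hole. Hook in the x-z plane: bend 12 mm wide inside, its top 97 above the origin; shank down at x = -8 mm to the axis; free leg at x = +8 ends 81 above the origin, open below. +x points away from the robot within 45 degrees.
- twin_hook (a point): underside of the top of the matching weight's hook bend, on its axis 93 mm above its origin; it comes to lie on the hanging weight's eye.
- small_weight: flat steel weight, 0.2 kg: cylinder 40 mm diameter but only 20 mm high, with the same hook and eye as the others, standing in the other end hole of the block. Leave it. Origin at the centre of the cylinder's lower face.
- block: dark wooden weight block, fixed, 75 x 250 x 40 mm, with three square holes 36 mm wide and 37 mm deep in a row along its y axis at -85, 0 and +85 mm, the middle one empty. Origin at the centre of its underside, z up.
- powder_jar: round black powder jar, 60 mm diameter, 34 mm high, beyond the block. Leave it. Origin at the centre of its underside.
- tape_roll: roll of pale lifting tape lying flat, 60 mm outside, 38 mm inside, 38 mm high, beyond the block. Leave it. Origin at the centre of its underside.
- dish: glass dish, 86 mm diameter, 15 mm high, on the middle of the bench beyond the stand and block. Leave it. Origin at the centre of its underside.
There are look-alikes about, which are no part of the job. Leave any purple or red look-alike of the hung_weight alone.

How it is judged:
By the outcome, as a careful person would: the job done as asked, in the order asked, and still so for the second after the job is handed in, with the robot touching nothing.
It also fails if it takes over 67 s, if anything falls off the work surface, if the arm or the gripper's body presses on something with over 40 N, if the wrist force passes 120 N, or if a joint passes its speed limit or range.

## Working session

There is one attempt and no reset: what is moved stays moved. The work goes in short steps, Python scripts to look and compute and a tool call to move; the robot and the scene stay as the last step left them, time stands still between calls to the robot, and variables do not carry over. Pictures are saved under pics/ and viewed, at most 10 in all, crops included, and the job is handed in when it is done.

Besides the shell and the picture viewer there is one more tool, called after "Emit:" as a command line: name --argument value ..., lists and objects as JSON in quotes. step_arm: Moves the arm, as the interface text tells. Its arguments: {"type":"object","properties":{"increments":{"type":"array"},"fingers":{"type":"number"},"newtons":{"type":"number"}},"required":["increments"]}

```bash
mkdir -p pics; ls; cat > h.py <<'E'
import numpy as np,cv2
from station import state,snapshot,camera_params,sign_off
def pts(name,d):
    p=camera_params(name);v,u=np.mgrid[:384,:512]
    c=np.stack([(u-p['cx'])/p['fx']*d,-(v-p['cy'])/p['fy']*d,-d,np.ones_like(d)],-1)
    return (c@np.array(p['pose']).T)[...,:3]
def grab(name,tag):
    im,d=snapshot(name);np.savez(tag+'.npz',im=im,d=d);return im,d,pts(name,d)
E
python3 - <<'E'
from h import *
for n in('scene','top'):
    im,d,P=grab(n,n+'0')
    cv2.imwrite(f'pics/{n}0.png',cv2.resize(im[...,::-1],(800,600),interpolation=cv2.INTER_CUBIC))
    p=camera_params(n);print({k:(np.round(v,3).tolist()) for k,v in p.items()})
E
```

```text
pics
{'fx': 352.876, 'fy': 352.876, 'cx': 254.827, 'cy': 191.129, 'pose': [[-0.827, -0.318, 0.463, 999.021], [0.562, -0.495, 0.662, 542.681], [0.019, 0.808, 0.589, 721.73], [0.0, 0.0, 0.0, 1.0]]}
{'fx': 357.276, 'fy': 357.276, 'cx': 260.322, 'cy': 190.698, 'pose': [[-0.016, 0.98, -0.198, 433.721], [-1.0, -0.013, 0.013, -20.019], [0.01, 0.198, 0.98, 1076.953], [0.0, 0.0, 0.0, 1.0]]}
```

View pics/scene0.png

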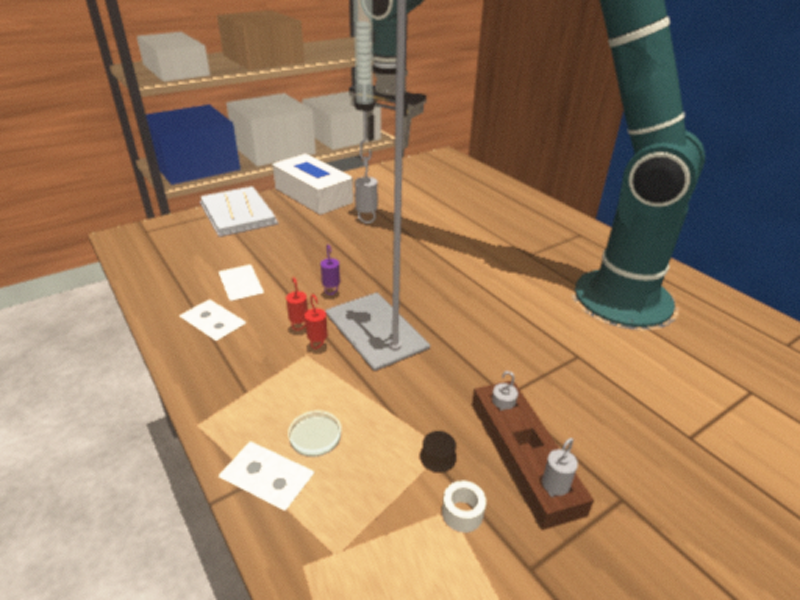

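View pics/top0.png

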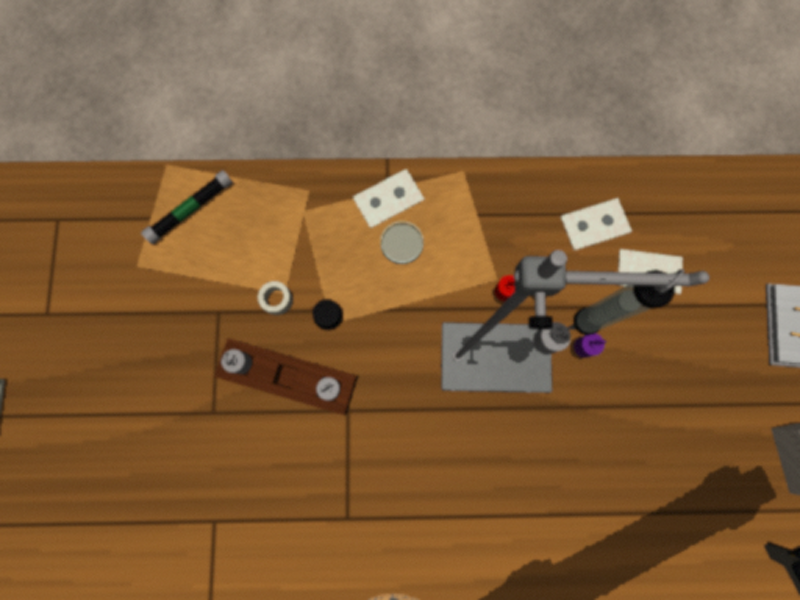

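The top view shows the block at (285,375), with the tall weight at (234,361) and the flat one at (328,388). The hung weight is at (552,338), next to the tilted scale tube.
Candidates in the scene view:
- tall steel weight in the block at (560,472): this is the twin
- flat weight at (505,397)
- red look-alikes at (297,307) and (316,325)
- purple look-alike at (330,272)
- hung weight at (367,195)

I choose (560,472) and will check it in a crop.

```bash
python3 - <<'E'
from h import *
s=np.load('scene0.npz');t=np.load('top0.npz')
a=cv2.resize(s['im'][270:340,320:390],(400,400),interpolation=cv2.INTER_CUBIC)
b=cv2.resize(s['im'][60:150,200:290],(400,400),interpolation=cv2.INTER_CUBIC)
cv2.imwrite('pics/crop.png',np.hstack([a,b])[...,::-1])
Ps=pts('scene',s['d']);Pt=pts('top',t['d'])
np.set_printoptions(precision=1,suppress=True)
# top: block
im=t['im'];hsv=cv2.cvtColor(im,cv2.COLOR_RGB2HSV)
m=(Pt[...,2]>30)&(Pt[...,2]<48)
m[:,:130]=0;m[:210]=0;m[:,240:]=0
print('block',cv2.minAreaRect(Pt[m][:,:2].astype(np.float32)))
gray=hsv[...,1]<70
for nm,P,i,box in(('twinT',Pt,t,(215,250,130,170)),('twinS',Ps,s,(275,325,335,380)),('smallT',Pt,t,(230,265,195,225)),('hungT',Pt,t,(200,235,330,375)),('hungS',Ps,s,(85,150,215,250))):
    r0,r1,c0,c1=box;Q=P[r0:r1,c0:c1];h=cv2.cvtColor(i['im'][r0:r1,c0:c1],cv2.COLOR_RGB2HSV)
    g=(h[...,1]<80)&(Q[...,2]>42)&(i['d'][r0:r1,c0:c1]>0)
    q=Q[g];print(nm,len(q))
    for z in range(40,420,10):
        k=q[(q[:,2]>=z)&(q[:,2]<z+10)]
        if len(k)>2:print(z,len(k),k.mean(0),k.min(0),k.max(0))
E
```

```text
block ((501.4428405761719, 192.47499084472656), (250.14060974121094, 74.9993667602539), 73.04059600830078)
twinT 234
40 12 [525.6 281.5  45.3] [507.9 255.1  42.7] [551.7 308.5  49.9]
50 14 [520.3 258.2  56.4] [507.4 253.9  50.5] [538.2 268.7  59.8]
60 11 [518.7 259.4  65.8] [506.7 253.8  61.8] [534.3 271.2  69.8]
70 14 [519.6 260.1  75.2] [506.3 253.8  71.3] [539.1 274.8  79.4]
80 25 [524.4 267.5  86.9] [508.  254.3  80.8] [543.9 293.7  90. ]
90 138 [525.6 271.9  93.4] [507.6 254.1  90.1] [543.7 292.4  99.9]
100 5 [523.2 273.  103.3] [520.7 270.8 100.2] [525.6 274.7 107.5]
110 3 [519.6 272.3 113.9] [516.6 271.1 110.3] [522.6 273.5 117.4]
130 7 [523.9 273.1 134.4] [517.7 271.2 130.3] [533.8 274.6 137.2]
140 3 [527.7 272.2 141.6] [525.  271.9 140.3] [530.4 272.7 142.4]
twinS 515
40 39 [539.3 283.2  45.5] [521.2 262.2  42.1] [547.2 294.4  49.9]
50 55 [540.3 281.7  54.3] [520.1 259.8  50.1] [547.  293.8  60. ]
60 56 [540.2 282.1  64.8] [520.8 262.1  60.3] [547.6 294.   70. ]
70 56 [540.3 282.   75. ] [519.9 261.4  70.1] [546.9 294.8  80. ]
80 121 [532.6 277.6  87.3] [505.9 256.7  80.4] [
[... 2807 characters left out ...]
 552.7 -211.5  309.8]
310 83 [ 536.9 -226.3  316.1] [ 512.9 -253.   310.1] [ 553.1 -212.4  320. ]
320 17 [ 534.6 -230.4  323.5] [ 528.  -238.1  320. ] [ 540.1 -226.3  329.9]
330 3 [ 530.2 -235.3  333.5] [ 529.5 -236.2  330.8] [ 530.5 -234.7  335.9]
340 5 [ 530.  -236.3  345.7] [ 527.1 -239.8  340.7] [ 538.5 -226.3  349.9]
350 13 [ 536.3 -230.8  356.8] [ 528.5 -237.7  352.2] [ 541.  -225.6  359.8]
360 16 [ 534.1 -233.3  364.7] [ 528.3 -240.2  360.1] [ 540.5 -225.   369.8]
370 7 [ 536.3 -234.9  374.7] [ 528.  -240.3  371.4] [ 541.3 -226.5  379.1]
380 4 [ 539.2 -237.8  385.5] [ 538.  -241.   382.1] [ 540.7 -235.5  388. ]
390 6 [ 535.6 -232.8  394.2] [ 533.8 -235.9  390.5] [ 537.9 -230.6  399.6]
```

View pics/crop.png

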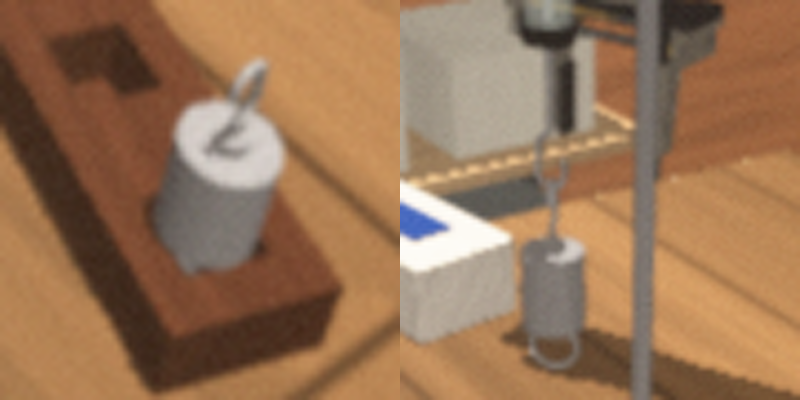

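Left crop: the tall weight in the block's end hole with its hook bend up, so it is the twin. Right crop: the hung weight with its ring eye below, at (365,215) in the scene picture. Next I compute the yaws and the pre-grasp.

```bash
cat >> h.py <<'E'
from scipy.spatial.transform import Rotation as R
np.set_printoptions(precision=4,suppress=True)
def orient(yaw,down):
    "tool z heading yaw, pitched 'down' deg below level, y level"
    y,t=np.radians([yaw,down]);z=np.array([np.cos(t)*np.cos(y),np.cos(t)*np.sin(y),-np.sin(t)])
    yy=np.array([-np.sin(y),np.cos(y),0]);c=[]
    for s in(1,-1):c.append(R.from_matrix(np.stack([np.cross(s*yy,z),s*yy,z],1)))
    return c
def go(grasp,yaw,down,back=0,p0=None,R0=None,n=None):
    "total units from the present (or given) pose to the grasp point target"
    s=state();p=np.array(s['ee_pos']) if p0 is None else np.array(p0);r=R.from_quat(s['orientation']) if R0 is None else R0
    t=min(orient(yaw,down),key=lambda q:(q*r.inv()).magnitude())
    z=t.as_matrix()[:,2];P=np.array(grasp)+z*(19-back);rv=(t*r.inv()).as_rotvec();d=P-p
    n=n or max(1,int(np.ceil(max(abs(np.linalg.norm(d))/60,np.degrees(np.linalg.norm(rv))/10.5))))
    print('TCP',P,'d',d,'deg',np.degrees(np.linalg.norm(rv)),'rows',n,'row',np.r_[d/500,rv/np.pi]/n)
    return P,t
E
python3 - <<'E'
from h import *
s=np.load('scene0.npz');t=np.load('top0.npz')
Ps=pts('scene',s['d']);Pt=pts('top',t['d'])
def sel(P,i,c,r,z0,z1):
    k=(np.linalg.norm(P[...,:2]-c,axis=-1)<r)&(P[...,2]>z0)&(P[...,2]<z1);return P[k]
for nm,c,z0,z1 in(('twinhook',(526.2,273.8),118,145),('eye',(533,-232.5),228,264),('hunghook',(533,-232.5),335,372)):
    for P,i in((Ps,s),(Pt,t)):
        q=sel(P,i,c,20,z0,z1)
        if len(q)<4:continue
        e=np.linalg.svd((q-q.mean(0))[:,:2],full_matrices=False);print(nm,len(q),q.mean(0),np.degrees(np.arctan2(e[2][0,1],e[2][0,0])),e[1])
        if nm=='eye':print(q)
# rod
k=(Ps[...,2]>150)&(Ps[...,2]<500)&(Ps[...,0]>540)&(Ps[...,0]<700)&(Ps[...,1]>-220)&(Ps[...,1]<0);q=Ps[k];print('rod',len(q),np.median(q,0),q.std(0))
st=state();print(st['ee_pos'],st['orientation'],R.from_quat(st['orientation']).as_matrix())
P,t1=go((526,274,70),15,36,back=110)
P,t2=go((380,0,250),-10,60)
go((526,274,70),15,36,110,P,t2)
E
```

```text
twinhook 27 [527.5372 274.2647 129.7169] 2.3070844779548767 [32.5518  5.8093]
twinhook 12 [523.767  272.7005 134.2968] -177.49501374311004 [20.7388  3.1789]
eye 24 [ 533.1684 -231.5313  245.7307] 133.62424057360664 [55.4869  6.8478]
[[ 544.3838 -241.6504  255.929 ]
 [ 525.9125 -222.8654  259.0583]
 [ 523.2943 -221.7215  258.8406]
 [ 543.6576 -243.0576  251.9442]
 [ 523.8702 -220.8423  256.2328]
 [ 543.1848 -244.0285  248.1995]
 [ 522.482  -223.1197  251.6831]
 [ 544.5753 -241.784   246.3838]
 [ 541.9175 -240.674   246.1344]
 [ 522.9425 -222.4264  248.9387]
 [ 542.1903 -240.351   243.15  ]
 [ 538.4812 -241.015   241.8097]
 [ 525.2703 -224.1323  245.641 ]
 [ 524.0936 -220.6233  246.8788]
 [ 540.9844 -236.8888  241.1503]
 [ 537.4635 -237.2219  240.0029]
 [ 526.6537 -227.3997  241.3604]
 [ 525.3885 -223.9985  242.5325]
 [ 537.21   -237.7733  236.4524]
 [ 536.3131 -233.662   238.0587]
 [ 533.8423 -232.2082  238.0123]
 [ 531.8952 -229.8858  238.5087]
 [ 531.8733 -224.4124  240.9817]
 [ 528.162  -225.0089  239.6526]]
hunghook 38 [ 534.3968 -232.9764  357.8205] 69.84440888988046 [31.3178 28.2673]
hunghook 40 [ 531.6999 -233.4223  360.2976] -139.63195016292357 [32.669  24.4368]
rod 354 [ 541.8356 -127.4929  324.9145] [ 1.7882 34.2901 93.2338]
[ 247.9549 -600.3083  213.7314] [ 0.9809  0.1946 -0.0002 -0.0008] [[ 0.9243  0.3818 -0.0007]
 [ 0.3818 -0.9243  0.0014]
 [-0.0001 -0.0016 -1.    ]]
TCP [454.888  254.9456 123.4885] d [206.9331 855.2539 -90.243 ] deg 54.48543400151344 rows 15 row [ 0.0276  0.114  -0.012   0.0064 -0.019  -0.0026]
TCP [389.3557  -1.6497 233.5455] d [141.4008 598.6587  19.8141] deg 43.93495322174412 rows 11 row [ 0.0257  0.1088  0.0036  0.0016 -0.0153 -0.016 ]
TCP [454.888  254.9456 123.4885] d [  65.5323  256.5953 -110.0571] deg 34.52253988320127 rows 5 row [ 0.0262  0.1026 -0.044   0.0012 -0.0269  0.0274]
```

Emit:
step_arm --increments '[[[0.026, 0.109, 0.01, 0.002, -0.0153, -0.016], [0.026, 0.109, 0.01, 0.002, -0.0153, -0.016], [0.026, 0.109, 0.01, 0.002, -0.0153, -0.016], [0.026, 0.109, 0.01, 0.002, -0.0153, -0.016], [0.026, 0.109, 0.01, 0.002, -0.0153, -0.016]]]' --fingers -1 --newtons 40

```text
time: 0.72
ee_pos: [313.3, -326.4, 239.5]
orientation: [0.99, 0.068, 0.121, 0.008]
ft_force: [1.6, -0.1, -0.1]
finger_gap: 0.997
grasp_force: 0.0
```

Emit:
step_arm --increments '[[[0.026, 0.109, 0.0, 0.002, -0.0153, -0.016], [0.026, 0.109, 0.0, 0.002, -0.0153, -0.016], [0.026, 0.109, 0.0, 0.002, -0.0153, -0.016], [0.026, 0.109, 0.0, 0.002, -0.0153, -0.016], [0.026, 0.109, 0.0, 0.002, -0.0153, -0.016]]]'

```text
time: 1.35
ee_pos: [385.3, -57.1, 242.1]
orientation: [0.97, -0.059, 0.234, 0.016]
ft_force: [0.9, 2.5, 6.0]
finger_gap: 0.998
grasp_force: 0.0
```

```bash
python3 - <<'E'
from h import *
s=state();print(s['time'],s['qpos'],s['ee_pos'],R.from_quat(s['orientation']).as_matrix())
go((526.3,273.8,70),-10,36,110)
E
```

```text
1.35 [ 0.7862 -0.3079 -0.6018  2.4379 -0.3936  0.5132 -1.227 ] [385.2885 -57.147  242.1381] [[ 0.8839 -0.1223  0.4514]
 [-0.1078 -0.9925 -0.0578]
 [ 0.4551  0.0024 -0.8904]]
TCP [453.7979 286.5841 123.4885] d [  68.5094  343.7311 -118.6496] deg 27.08608187697596 rows 7 row [ 0.0196  0.0982 -0.0339 -0.0031 -0.0212 -0.0023]
```

```bash
python3 - <<'E'
from h import *
go((526.3,273.8,150),-10,42,40)
E
```

```text
TCP [510.931  276.51   164.0517] d [125.6425 333.657  -78.0864] deg 21.13341330507603 rows 7 row [ 0.0359  0.0953 -0.0223 -0.0024 -0.0164 -0.0023]
```

Emit:
step_arm --increments '[[[0.04, 0.095, 0.0, -0.0024, -0.0164, -0.0023], [0.04, 0.095, -0.01, -0.0024, -0.0164, -0.0023], [0.036, 0.095, -0.02, -0.0024, -0.0164, -0.0023], [0.034, 0.095, -0.03, -0.0024, -0.0164, -0.0023], [0.034, 0.095, -0.03, -0.0024, -0.0164, -0.0023]]]'

```text
time: 1.98
ee_pos: [452.2, 114.9, 222.6]
orientation: [0.942, -0.072, 0.327, 0.036]
ft_force: [1.1, -1.1, 0.6]
finger_gap: 1.001
grasp_force: 0.0
```

Emit:
step_arm --increments '[[[0.034, 0.095, -0.03, -0.0024, -0.0164, -0.0023], [0.033, 0.09, -0.035, -0.0024, -0.0164, -0.0023], [0, 0, 0, 0, 0, 0]]]'

```text
time: 2.35
ee_pos: [455.5, 166.7, 241.2]
orientation: [0.931, -0.07, 0.356, 0.028]
ft_force: [0.1, -0.4, -0.2]
finger_gap: 1.001
grasp_force: 0.0
```

```bash
python3 - <<'E'
from h import *
s=state();print(s['time'],s['qpos'],s['ee_pos'],R.from_quat(s['orientation']).as_matrix())
go((526.3,273.8,70),-10,42,0)
im,d,P=grab('scene','s1')
cv2.imwrite('pics/s1.png',cv2.resize(im[...,::-1],(800,600),interpolation=cv2.INTER_CUBIC))
E
```

```text
2.35 [ 1.0382 -0.3073 -1.5687  2.3518  0.6532  0.2956 -2.9214] [455.4638 166.7299 241.2461] [[ 0.7364 -0.1508  0.6595]
 [-0.1106 -0.9886 -0.1025]
 [ 0.6674  0.0025 -0.7447]]
TCP [540.2052 271.3481  57.2865] d [  84.7414  104.6183 -183.9596] deg 6.271155693802293 rows 4 row [ 0.0424  0.0523 -0.092  -0.0012 -0.0084 -0.0018]
```

View pics/s1.png

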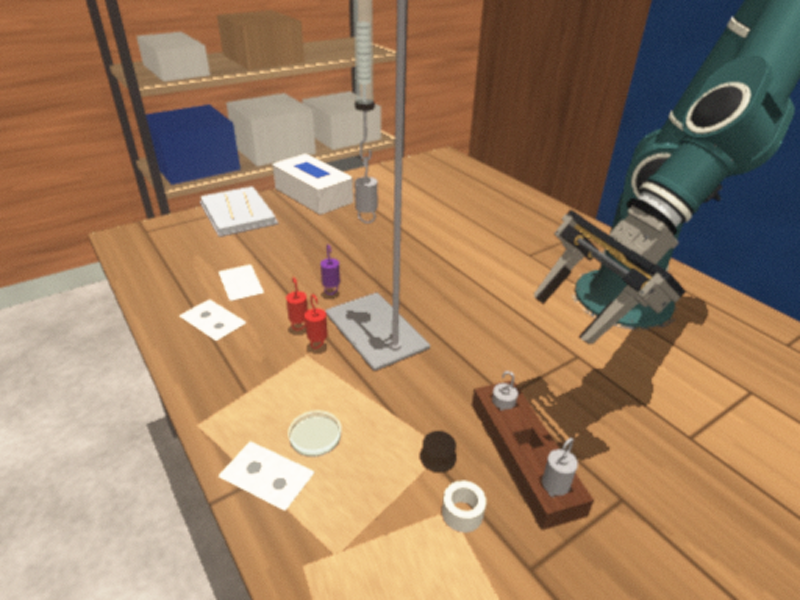

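The picture shows the gripper short of the block, around (610,290), with the arm folded up against its joint limits. I'll fit a simple kinematic model to find poses with joint margin.

```bash
cat > fk.py <<'E'
from h import *
import itertools
from scipy.optimize import least_squares
rz=lambda a:R.from_euler('z',a);ry=lambda a:R.from_euler('y',a)
def fk(q,p,s):
    o1,d1,d3,a3,a4,d5,a6,d7,o7=p;r=rz(s[0]*q[0]+o1);x=np.array([0,0,d1])
    r=r*ry(q[1])*rz(s[1]*q[2]);x=x+r.apply([a3,0,d3]);r=r*ry(q[3]);x=x+r.apply([a4,0,d5])
    r=r*rz(s[2]*q[4])*ry(q[5]);x=x+r.apply([a6,0,d7]);return x,r*rz(s[3]*q[6]+o7)
E
python3 - <<'E'
from fk import *
D=[([1.136,.468,-.012,1.603,.006,1.071,-.056],[247.955,-600.308,213.73],R.from_quat([.9809,.1946,-.0002,-.0008])),
([.7862,-.3079,-.6018,2.4379,-.3936,.5132,-1.227],[385.2885,-57.147,242.138],R.from_matrix([[.8839,-.1223,.4514],[-.1078,-.9925,-.0578],[.4551,.0024,-.8904]])),
([1.0382,-.3073,-1.5687,2.3518,.6532,.2956,-2.9214],[455.4638,166.73,241.246],R.from_matrix([[.7364,-.1508,.6595],[-.1106,-.9886,-.1025],[.6674,.0025,-.7447]]))]
def res(p,s):
    e=[]
    for q,x,r in D:
        X,r2=fk(q,p,s);e+=[*(X-x),*(300*(r2*r.inv()).as_rotvec())]
    return np.array(e)
b=[]
for s in itertools.product((1,-1),repeat=4):
  for o1 in(-2.31,0,1.57,3.14):
    for o7 in(0,1.57,3.14,-1.57):
        f=least_squares(res,[o1,330,350,0,0,350,50,250,o7],args=(s,),max_nfev=80);b.append((f.cost,s,f.x,abs(f.fun).max()))
b.sort(key=lambda t:t[0])
for k in b[:4]:print(*k)
import pickle;pickle.dump(b[0],open('fk.pkl','wb'))
E
```

```text
73.81328549139164 (-1, -1, -1, -1) [ -0.0451 311.6508 530.1709 -18.6034  33.6892 472.4688 -28.5412 323.2317
   1.5314] 7.740551168451013
73.81328549139171 (-1, -1, -1, -1) [ -0.0451 311.6508 530.1709 -18.6034  33.6892 472.4688 -28.5412 323.2317
   1.5314] 7.740551425136877
73.81328549139226 (-1, -1, -1, -1) [ -0.0451 311.6508 530.1709 -18.6034  33.6892 472.4688 -28.5412 323.2317
   1.5314] 7.7405512803132925
73.81328549139306 (-1, -1, -1, -1) [ -0.0451 311.6508 530.1709 -18.6034  33.6892 472.4688 -28.5412 323.2317
   1.5314] 7.740551187646559
```

```bash
cat >> fk.py <<'E'
import pickle
_,S,PR,_=pickle.load(open('fk.pkl','rb'))
LO=np.array([-2.53,-.31,-1.57,.28,-1.29,.15,-2.92]);HI=np.array([2.53,2.02,1.55,2.44,4.43,1.84,2.92])
MID=(LO+HI)/2;HALF=(HI-LO)/2
def ik(x,r,q0s,w=8.):
    best=None
    for q0 in q0s:
        def f(q):
            X,r2=fk(q,PR,S);return np.r_[X-x,300*(r2*r.inv()).as_rotvec(),w*np.maximum(0,abs(q-MID)/HALF-.85)*10,.02*w*(q-MID)/HALF]
        o=least_squares(f,np.clip(q0,LO+.01,HI-.01),bounds=(LO,HI),max_nfev=60)
        e=abs(o.fun[:6]).max();m=(1-abs(o.x-MID)/HALF).min()
        if e<6 and(best is None or m>best[0]):best=(m,e,o.x)
    return best
E
cat > scan.py <<'E'
from fk import *
import sys
seeds=[np.array([1.136,.468,0,1.6,0,1.07,-.05])+np.array([a,0,c,0,e,0,g]) for a,c,e,g in((-1.6,0,0,0),(-.7,0,0,0),(-1,-.8,.5,-1),(-1,.8,-.5,1),(-1.2,0,2.5,2.5),(-1.2,0,2.5,-.5))]
for nm,g,yaws in(('block',(526,274,70),(-15,0,15,30)),('hang',(533,-232,193),(0,10,20,30)),('hangz',(533,-232,120),(0,10,20,30))):
    for down in(36,45,55):
        for y in yaws:
            for k,t in enumerate(orient(y,down)):
                b=ik(np.array(g)+19*t.as_matrix()[:,2],t,seeds)
                if b and b[0]>.03:print(nm,down,y,k,round(b[0],2),b[2].round(2),flush=True)
E
time timeout 500 python3 scan.py
```

```text
block 36 -15 0 0.3 [-1.39  0.82  0.65  2.12  1.73  0.41 -1.36]
block 36 -15 1 0.29 [-0.8   0.7  -0.09  2.13  1.83  0.88  1.93]
block 36 0 0 0.2 [-0.65  0.68 -0.14  2.22  2.24  0.84 -1.3 ]
block 36 0 1 0.2 [-0.73  0.67 -0.05  2.22  2.25  0.8   1.79]
block 36 15 0 0.15 [-0.8   0.67  0.16  2.28  2.79  0.72 -1.64]
block 36 15 1 0.15 [-0.94  0.69  0.31  2.28  2.85  0.69  1.37]
block 36 30 0 0.13 [-0.3   0.67 -0.22  2.3   3.14  0.75 -1.44]
block 36 30 1 0.13 [-0.3   0.67 -0.22  2.3   3.14  0.75  1.7 ]
block 45 -15 0 0.31 [-0.66  0.64 -0.17  2.11  1.71  0.74 -1.01]
block 45 -15 1 0.27 [-0.76  0.63 -0.04  2.11  1.69  0.67  2.12]
block 45 0 0 0.24 [-0.5   0.62 -0.26  2.18  2.09  0.66 -1.06]
block 45 0 1 0.24 [-0.68  0.61 -0.05  2.18  2.11  0.57  1.99]
block 45 15 0 0.2 [-0.32  0.62 -0.33  2.23  2.49  0.58 -1.11]
block 45 15 1 0.22 [-1.05  0.65  0.48  2.21  3.04  0.39  1.17]
block 45 30 0 0.19 [-0.07  0.65 -0.48  2.23  2.87  0.48 -1.09]
block 45 30 1 0.2 [-0.1   0.64 -0.44  2.23  2.9   0.48  2.  ]
block 55 -15 0 0.34 [-0.32  0.65 -0.51  2.07  1.56  0.76 -0.72]
block 55 -15 1 0.17 [-0.32  0.65 
[... 2674 characters left out ...]
0.82  2.13 -1.06  0.24  0.51]
hangz 45 30 0 0.22 [ 1.62  1.1  -1.23  2.08  0.71  0.35  2.27]
hangz 45 30 1 0.15 [ 1.28  0.69 -0.75  2.08 -0.86  0.4   0.46]
hangz 55 0 0 0.25 [ 1.47  0.89 -1.18  2.16  1.64  0.4   0.75]
hangz 55 0 1 0.18 [ 1.46  0.86 -1.15  2.16  1.63  0.36 -2.4 ]
hangz 55 10 0 0.24 [ 1.51  0.92 -1.19  2.14  1.35  0.36  1.21]
hangz 55 10 1 0.08 [ 0.9   0.49 -0.45  2.14 -1.07  0.23  0.18]
hangz 55 20 0 0.22 [ 1.51  0.91 -1.15  2.1   0.92  0.34  1.78]
hangz 55 20 1 0.15 [ 1.01  0.54 -0.53  2.1  -0.86  0.31  0.17]
hangz 55 30 0 0.25 [ 1.52  0.95 -1.18  2.05  0.7   0.44  2.16]
hangz 55 30 1 0.18 [ 1.    0.55 -0.47  2.05 -0.77  0.47  0.25]
real	0m59.660s
user	0m59.837s
sys	0m0.193s
```

```bash
cat > sim.py <<'E'
from fk import *
def follow(q,x,r,n):
    "minimal joint change tracking to pose in n rows; returns q and worst margin/error"
    x0,r0=fk(q,PR,S);rv=(r*r0.inv()).as_rotvec();wm,we=9,0
    for k in range(1,n+1):
        X=x0+(x-x0)*k/n;T=R.from_rotvec(rv*k/n)*r0
        def f(p):
            a,b=fk(p,PR,S);return np.r_[a-X,300*(b*T.inv()).as_rotvec(),3*(p-q)]
        o=least_squares(f,np.clip(q,LO+1e-4,HI-1e-4),bounds=(LO,HI),max_nfev=30);q=o.x
        wm=min(wm,(1-abs(q-MID)/HALF).min());we=max(we,abs(o.fun[:6]).max())
    return q,wm,we
def run(q,wps):
    for g,y,d,k,n in wps:
        t=orient(y,d)[k];q,m,e=follow(q,np.array(g)+19*t.as_matrix()[:,2],t,n);print(g,y,d,'q',q.round(2),'margin %.2f err %.0f'%(m,e))
    return q
E
python3 - <<'E'
from sim import *
q=np.array(state()['qpos'])
for y1 in(-15,0):
  print('yaw',y1)
  w=[((520,0,300),-5,75,1,8),((520,200,260),-20,70,1,6),((520,250,200),y1-35,60,1,6),((526,274,160),y1,49,1,6),((526,274,67),y1,49,1,4),
   ((526,274,170),y1,49,1,4),((520,220,230),y1-20,65,1,6),((500,0,260),0,75,1,6),((480,-200,260),10,75,1,6),((450,-260,230),y1+25,60,1,6),((490,-250,193),y1+25,49,1,6),((533,-232,193),y1+25,49,1,3),((533,-232,115),y1+25,49,1,3)]
  run(q,w)
E
```

```text
yaw -15
(520, 0, 300) -5 75 q [ 0.92  0.12 -1.04  2.    0.19  0.82 -1.87] margin 0.03 err 0
(520, 200, 260) -20 70 q [ 0.2   0.28 -0.85  1.97  0.65  0.87 -2.92] margin 0.00 err 0
(520, 250, 200) -50 60 q [-1.57  0.72  1.13  1.88 -0.17  0.82 -2.92] margin 0.00 err 0
(526, 274, 160) -15 49 q [-1.61  0.72  1.04  2.12  0.    0.19 -2.66] margin 0.01 err 0
(526, 274, 67) -15 49 q [-1.63  1.03  1.02  2.1  -1.25  0.15 -1.65] margin 0.00 err 0
(526, 274, 170) -15 49 q [-1.79  1.    1.34  2.1  -1.03  0.41 -1.78] margin 0.04 err 0
(520, 220, 230) -35 65 q [-1.69  0.95  1.55  1.95 -0.79  0.94 -2.08] margin 0.00 err 0
(500, 0, 260) 0 75 q [-1.31  0.38  1.47  2.09 -0.58  0.83 -1.1 ] margin 0.00 err 0
(480, -200, 260) 10 75 q [-0.63  0.33  1.24  2.01 -0.64  0.92 -0.45] margin 0.06 err 0
(450, -260, 230) 10 60 q [-0.27  0.3   1.08  2.15 -1.04  0.83  0.1 ] margin 0.09 err 0
(490, -250, 193) 10 49 q [ 0.76  0.29 -0.1   2.2  -1.29  0.53  0.39] margin 0.00 err 0
(533, -232, 193) 10 49 q [ 0.75  0.33 -0.21  2.15 -1.29  0.43  0.32] margin 0.00 err 0
(533, -232, 115) 10 49 q [ 1.15  0.59 -0.71  2.15 -1.29 
[... 456 characters left out ...]
00 err 37
(526, 274, 170) 0 49 q [-1.36  0.48  0.8   2.15  0.66  0.15 -2.92] margin 0.00 err 14
(520, 220, 230) -20 65 q [-1.12  0.29  0.59  2.02  0.3   0.61 -2.71] margin 0.02 err 0
(500, 0, 260) 0 75 q [-0.64  0.1   0.62  2.09 -0.09  0.71 -1.53] margin 0.13 err 0
(480, -200, 260) 10 75 q [-0.23  0.18  0.73  2.02 -0.39  0.82 -0.67] margin 0.31 err 0
(450, -260, 230) 25 60 q [ 0.15  0.26  0.66  2.08 -0.89  0.9   0.24] margin 0.14 err 0
(490, -250, 193) 25 49 q [ 0.27  0.39  0.56  2.1  -1.26  0.94  0.57] margin 0.01 err 0
(533, -232, 193) 25 49 q [ 0.21  0.41  0.52  2.06 -1.29  0.89  0.51] margin 0.00 err 0
(533, -232, 115) 25 49 q [ 0.75  0.53 -0.14  2.09 -1.29  0.59  0.65] margin 0.00 err 0
```

```bash
cat > plan.py <<'E'
from sim import *
q=np.array(state()['qpos'])
for y1 in(-15,-5):
  print('yaw',y1)
  w=[((480,120,300),-5,80,1,6),((520,150,300),60,85,1,8),((520,180,300),-40-80,88,0,8),((520,200,280),y1-35,80,0,8),((520,250,240),y1-20,60,0,6),((526,274,160),y1,49,0,6),((526,274,67),y1,49,0,4),
   ((526,274,170),y1,49,0,4),((500,200,260),y1-10,55,0,6),((480,0,280),y1,60,0,6),((470,-150,260),y1+15,60,0,6),((450,-260,200),y1+25,55,0,6),((490,-250,193),y1+25,49,0,6),((533,-232,193),y1+25,49,0,3),((533,-232,115),y1+25,49,0,3)]
  run(q,w)
E
python3 plan.py
```

```text
yaw -15
(480, 120, 300) -5 80 q [ 0.85  0.17 -1.28  1.99  0.3   0.96 -2.22] margin 0.04 err 0
(520, 150, 300) 60 85 q [ 0.76  0.55 -1.41  1.82  0.55  1.19 -1.32] margin 0.10 err 0
(520, 180, 300) -120 88 q [ 0.56  0.57 -1.31  1.74  0.58  1.33 -1.4 ] margin 0.11 err 0
(520, 200, 280) -50 80 q [ 0.51  0.72 -1.48  1.79  0.9   1.42 -0.47] margin 0.05 err 0
(520, 250, 240) -35 60 q [ 0.23  0.69 -1.33  1.91  1.23  1.39 -0.57] margin 0.07 err 0
(526, 274, 160) -15 49 q [ 0.11  0.79 -1.18  2.09  1.67  1.26 -0.64] margin 0.17 err 0
(526, 274, 67) -15 49 q [ 0.01  0.95 -1.04  2.1   1.86  1.28 -0.79] margin 0.27 err 0
(526, 274, 170) -15 49 q [ 0.12  0.77 -1.21  2.08  1.65  1.27 -0.62] margin 0.23 err 0
(500, 200, 260) -25 55 q [ 0.44  0.6  -1.47  2.08  1.3   1.29 -0.45] margin 0.06 err 0
(480, 0, 280) -15 60 q [ 0.93 -0.11 -1.02  2.27  0.15  0.44  1.09] margin 0.00 err 1
(470, -150, 260) 0 60 q [ 0.96  0.01 -0.61  2.26 -0.47  0.43  2.33] margin 0.14 err 0
(450, -260, 200) 10 55 q [ 1.54  0.35 -0.94  2.22 -0.55  0.36  2.92] margin 0.00 err 0
(490, -250, 193) 10 49 q [ 1.56  0.51 -1.06  2.23 -0.
[... 812 characters left out ...]
24 err 0
(526, 274, 170) -5 49 q [ 0.22  0.79 -1.27  2.14  1.75  1.18 -0.5 ] margin 0.20 err 0
(500, 200, 260) -15 55 q [ 0.55  0.63 -1.56  2.13  1.37  1.22 -0.31] margin 0.01 err 0
(480, 0, 280) -5 60 q [ 0.81 -0.1  -0.85  2.28 -0.07  0.41  1.49] margin 0.00 err 0
(470, -150, 260) 10 60 q [ 0.91  0.03 -0.5   2.23 -0.59  0.53  2.63] margin 0.10 err 0
(450, -260, 200) 20 55 q [ 1.64  0.45 -1.04  2.17 -0.35  0.46  2.92] margin 0.00 err 0
(490, -250, 193) 20 49 q [ 1.62  0.59 -1.1   2.17 -0.33  0.33  2.92] margin 0.00 err 0
(533, -232, 193) 20 49 q [ 1.47  0.59 -1.04  2.13 -0.34  0.29  2.85] margin 0.01 err 0
(533, -232, 115) 20 49 q [ 1.38  0.76 -0.93  2.14 -0.29  0.15  2.92] margin 0.00 err 3
```

```bash
python3 - <<'E'
from h import *
p=np.array(state()['ee_pos']);r=R.from_quat(state()['orientation'])
for g,y,d,k in[((480,120,300),-5,80,1),((520,150,300),60,85,1),((520,180,300),-120,88,0),((520,200,280),-50,80,0)]:
    t=orient(y,d)[k];P=np.array(g)+19*t.as_matrix()[:,2];rv=(t*r.inv()).as_rotvec()
    n=int(np.ceil(max(np.linalg.norm(P-p)/60,np.degrees(np.linalg.norm(rv))/10.5)));print(n,np.r_[(P-p)/500,rv/np.pi]/n);p,r=P,t
E
```

```text
4 [ 0.0142 -0.023   0.0204  0.0055  0.0438  0.0051]
7 [ 0.0107  0.0091 -0.0001 -0.0019  0.0037  0.0516]
1 [-0.0023  0.056  -0.0001 -0.0337  0.0194  0.    ]
7 [ 0.0007  0.0052 -0.0056 -0.0067 -0.0006  0.0555]
```

Emit:
step_arm --increments '[[[0.014, -0.023, 0.02, 0.0055, 0.0438, 0.0051], [0.014, -0.023, 0.02, 0.0055, 0.0438, 0.0051], [0.014, -0.023, 0.02, 0.0055, 0.0438, 0.0051], [0.014, -0.023, 0.02, 0.0055, 0.0438, 0.0051], [0.011, 0.009, 0, -0.0019, 0.0037, 0.0516]]]'

```text
time: 3.02
ee_pos: [490.1, 123.0, 279.8]
orientation: [0.996, 0.036, 0.083, -0.002]
ft_force: [-0.5, 0.8, 0.4]
finger_gap: 1.0
grasp_force: 0.0
```

Emit:
step_arm --increments '[[[0.011, 0.009, 0, -0.0019, 0.0037, 0.0516], [0.011, 0.009, 0, -0.0019, 0.0037, 0.0516], [0.011, 0.009, 0, -0.0019, 0.0037, 0.0516], [0.011, 0.009, 0, -0.0019, 0.0037, 0.0516], [0.011, 0.009, 0, -0.0019, 0.0037, 0.0516]]]'

```text
time: 3.65
ee_pos: [515.2, 146.5, 279.3]
orientation: [0.902, 0.429, 0.048, -0.021]
ft_force: [0.4, -0.1, 0.7]
finger_gap: 1.002
grasp_force: 0.0
```

Emit:
step_arm --increments '[[[0.011, 0.009, 0, -0.0019, 0.0037, 0.0516], [-0.002, 0.056, 0, -0.0337, 0.0194, 0], [0.0, 0.005, -0.005, -0.0067, 0, 0.0555], [0.0, 0.005, -0.005, -0.0067, 0, 0.0555], [0.0, 0.005, -0.005, -0.0067, 0, 0.0555]]]'

```text
time: 4.28
ee_pos: [519.5, 186.9, 271.7]
orientation: [0.705, 0.708, -0.026, 0.036]
ft_force: [1.1, 0.6, 0.8]
finger_gap: 1.001
grasp_force: 0.0
```

```bash
python3 - <<'E'
from sim import *
s=state();q=np.array(s['qpos']);print(s['time'],q,s['ee_pos'],R.from_quat(s['orientation']).as_matrix());print(fk(q,PR,S)[0])
for y1 in(-5,):
  w=[((520,200,280),y1-35,80,0,8),((520,250,240),y1-20,60,0,6),((526,274,160),y1,49,0,6),((526,274,67),y1,49,0,4),
   ((526,274,170),y1,49,0,4),((560,180,300),y1-10,60,0,6),((560,0,330),y1,65,0,6),((520,-120,300),y1+10,65,0,6),((460,-260,220),y1+25,60,0,6),((490,-250,193),y1+25,49,0,6),((533,-232,193),y1+25,49,0,3),((533,-232,115),y1+25,49,0,3)]
  run(q,w)
p=np.array(s['ee_pos']);r=R.from_quat(s['orientation'])
for g,y,d,k,_ in w[:4]:
    t=orient(y,d)[k];P=np.array(g)+19*t.as_matrix()[:,2];rv=(t*r.inv()).as_rotvec()
    n=int(np.ceil(max(np.linalg.norm(P-p)/60,np.degrees(np.linalg.norm(rv))/10.5)));print(n,np.r_[(P-p)/500,rv/np.pi]/n);p,r=P,t
E
```

```text
4.275 [ 0.4995  0.7612 -1.4743  1.7137  0.8229  1.4735 -1.1029] [519.5213 186.8505 271.6886] [[-0.0044  0.9999  0.0137]
 [ 0.9961  0.0056 -0.0879]
 [-0.088   0.0133 -0.996 ]]
[526.0337 204.9188 269.0943]
(520, 200, 280) -40 80 q [ 0.54  0.8  -1.57  1.81  0.98  1.45 -0.35] margin 0.00 err 0
(520, 250, 240) -25 60 q [ 0.31  0.74 -1.43  1.96  1.32  1.37 -0.45] margin 0.01 err 0
(526, 274, 160) -5 49 q [ 0.23  0.84 -1.28  2.14  1.78  1.22 -0.51] margin 0.10 err 0
(526, 274, 67) -5 49 q [ 0.13  1.01 -1.12  2.16  2.    1.25 -0.66] margin 0.21 err 0
(526, 274, 170) -5 49 q [ 0.24  0.83 -1.31  2.14  1.76  1.22 -0.49] margin 0.17 err 0
(560, 180, 300) -15 60 q [ 0.64  0.66 -1.57  1.96  1.25  1.22 -0.05] margin 0.00 err 0
(560, 0, 330) -5 65 q [ 1.28  0.35 -1.57  2.    0.66  0.8   0.89] margin 0.00 err 0
(520, -120, 300) 5 65 q [ 1.62  0.37 -1.57  2.08  0.43  0.66  1.51] margin 0.00 err 0
(460, -260, 220) 20 60 q [ 1.82  0.78 -1.47  2.11  0.63  0.65  2.  ] margin 0.01 err 0
(490, -250, 193) 20 49 q [ 1.78  0.91 -1.38  2.16  0.71  0.41  2.02] margin 0.07 err 0
(533, -232, 193) 20 49 q [ 1.65  0.87 -1.32  2.12  0.72  0.36  1.95] margin 0.14 err 0
(533, -232, 115) 20 49 q [ 1.52  0.92 -1.09  2.14  0.82  0.18  1.93] margin 0.03 err 0
5 [ 0.0012  0.0044 -0.0042 -0.0055 -0.0016  0.0551]
3 [ 0.0041  0.0321 -0.0252 -0.02   -0.0313  0.0275]
3 [ 0.0065  0.018  -0.0519 -0.0053 -0.0198  0.0369]
2 [ 0.     0.    -0.093  0.     0.     0.   ]
```

Emit:
step_arm --increments '[[[0.001, 0.004, -0.004, -0.0055, -0.0016, 0.0551], [0.001, 0.004, -0.004, -0.0055, -0.0016, 0.0551], [0.001, 0.004, -0.004, -0.0055, -0.0016, 0.0551], [0.001, 0.004, -0.004, -0.0055, -0.0016, 0.0551], [0.001, 0.004, -0.004, -0.0055, -0.0016, 0.0551]]]'

```text
time: 4.9
ee_pos: [522.0, 196.5, 261.6]
orientation: [0.341, 0.936, -0.029, 0.081]
ft_force: [-0.6, -0.2, 0.2]
finger_gap: 1.006
grasp_force: 0.0
```

Emit:
step_arm --increments '[[[0.004, 0.032, -0.01, -0.02, -0.0313, 0.0275], [0.004, 0.032, -0.01, -0.02, -0.0313, 0.0275], [0.004, 0.032, -0.01, -0.02, -0.0313, 0.0275], [0, 0, 0, 0, 0, 0]]]'

```text
time: 5.4
ee_pos: [526.4, 245.6, 246.6]
orientation: [0.209, 0.943, -0.055, 0.252]
ft_force: [0.7, -0.9, 0.5]
finger_gap: 1.002
grasp_force: 0.0
```

```bash
python3 - <<'E'
from fk import *
s=state();q=np.array(s['qpos']);print(s['time'],q,s['ee_pos'],R.from_quat(s['orientation']).as_matrix());print(fk(q,PR,S)[0])
p=np.array(s['ee_pos']);r=R.from_quat(s['orientation'])
for g,y,d,k in[((524,274,180),-5,49,0),((526.3,273.8,67),-5,49,0)]:
    t=orient(y,d)[k];P=np.array(g)+19*t.as_matrix()[:,2];rv=(t*r.inv()).as_rotvec()
    n=int(np.ceil(max(np.linalg.norm(P-p)/60,np.degrees(np.linalg.norm(rv))/10.5)));print(n,np.r_[(P-p)/500,rv/np.pi]/n);p,r=P,t
E
```

```text
5.4 [ 0.2807  0.6968 -1.4307  1.9395  1.2544  1.3929 -0.437 ] [526.4224 245.5948 246.5556] [[-0.7858  0.4228  0.4514]
 [ 0.3671  0.9062 -0.2097]
 [-0.4978  0.001  -0.8673]]
[516.6561 256.5952 240.4856]
3 [ 0.0067  0.0182 -0.0539 -0.0055 -0.02    0.0369]
2 [ 0.0023 -0.0002 -0.113   0.      0.      0.    ]
```

Emit:
step_arm --increments '[[[0.0067, 0.018, -0.035, -0.0055, -0.02, 0.0369], [0.0067, 0.018, -0.05, -0.0055, -0.02, 0.0369], [0.0067, 0.018, -0.07, -0.0055, -0.02, 0.0369], [0, 0, 0, 0, 0, 0], [0, 0, 0, 0, 0, 0]]]'

```text
time: 6.02
ee_pos: [540.1, 271.8, 171.6]
orientation: [0.046, 0.935, -0.014, 0.35]
ft_force: [0.8, 0.3, 0.3]
finger_gap: 0.997
grasp_force: 0.0
```

```bash
python3 - <<'E'
from h import *
s=state();print(s['qpos']);m=R.from_quat(s['orientation']).as_matrix();print(m,'grasp pt',np.array(s['ee_pos'])-19*m[:,2])
go((526.3,273.8,67),-5,49)
im,d,P=grab('scene','s2')
cv2.imwrite('pics/s2.png',cv2.resize(im[190:350,280:480][...,::-1],(800,640)[0:2] and (750,600),interpolation=cv2.INTER_CUBIC))
E
```

```text
[ 0.203   0.7576 -1.3003  2.1528  1.6794  1.2277 -0.5131]
[[-0.7505  0.0951  0.654 ]
 [ 0.0753  0.9955 -0.0584]
 [-0.6566  0.0054 -0.7543]] grasp pt [527.7048 272.924  185.9744]
TCP [538.7177 272.7136  52.6605] d [  -1.4127    0.8985 -118.9829] deg 0.5532680264424292 rows 2 row [-0.0014  0.0009 -0.119  -0.0008  0.0002  0.0013]
```

View pics/s2.png

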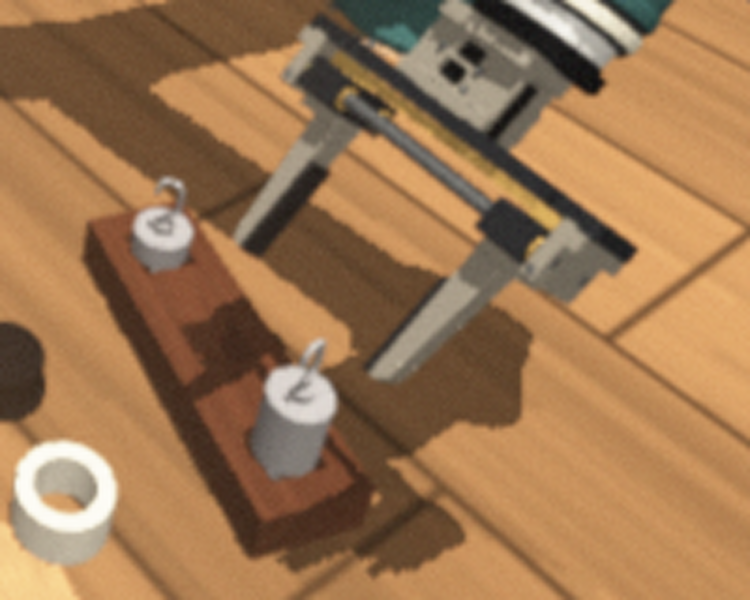

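The tilted gripper hovers over the tall weight at (297,420), with the fingers straddling it. I descend and grip.

Emit:
step_arm --increments '[[[-0.0014, 0.001, -0.08, 0, 0, 0.001], [-0.0014, 0.001, -0.08, 0, 0, 0], [0, 0, -0.05, 0, 0, 0], [0, 0, -0.028, 0, 0, 0], [0, 0, 0, 0, 0, 0]]]'

```text
time: 6.7
ee_pos: [538.1, 273.2, 51.7]
orientation: [0.042, 0.935, -0.014, 0.351]
ft_force: [0.2, 0.1, 0.5]
finger_gap: 1.002
grasp_force: 0.0
```

Emit:
step_arm --increments '[[[0, 0, 0, 0, 0, 0], [0, 0, 0, 0, 0, 0], [0, 0, 0, 0, 0, 0], [0, 0, 0, 0, 0, 0], [0, 0, 0, 0, 0, 0]]]' --fingers 1 --newtons 40

```text
time: 7.32
ee_pos: [537.5, 273.1, 51.5]
orientation: [0.041, 0.935, -0.014, 0.351]
ft_force: [0.6, -1.0, 0.2]
finger_gap: 0.482
grasp_force: 0.0
```

Emit:
step_arm --increments '[[[0, 0, 0, 0, 0, 0], [0, 0, 0.01, 0, 0, 0], [0, 0, 0.01, 0, 0, 0], [0, 0, 0.04, 0, 0, 0], [0, 0, 0.06, 0, 0, 0]]]'

```text
time: 7.95
ee_pos: [536.7, 272.7, 110.9]
orientation: [0.041, 0.936, -0.014, 0.349]
ft_force: [-0.1, -0.9, -4.3]
finger_gap: 0.429
grasp_force: 40.0
```

```bash
python3 - <<'E'
from sim import *
s=state();q=np.array(s['qpos']);m=R.from_quat(s['orientation']).as_matrix();print(q,m,'grasp pt',np.array(s['ee_pos'])-19*m[:,2],s['ft_force'],s['finger_gap'])
y1=-5
w=[((526,274,190),y1,49,0,4),((560,180,300),y1-10,60,0,6),((560,0,330),y1,65,0,6),((520,-120,300),y1+10,65,0,6),((460,-260,220),y1+25,60,0,6),((490,-250,193),y1+25,49,0,6),((533,-232,193),y1+25,49,0,3),((533,-232,115),y1+25,49,0,3)]
run(q,w)
w=[((526,274,190),y1,49,0,4),((520,150,290),y1,55,0,6),((520,0,320),y1+5,57,0,6),((480,-140,280),y1+20,57,0,6),((460,-260,210),y1+25,53,0,6),((490,-250,193),y1+25,49,0,6),((533,-232,193),y1+25,49,0,3),((533,-232,115),y1+25,49,0,3)]
run(q,w)
E
```

```text
[ 0.1219  0.8456 -1.1893  2.1861  1.8045  1.2356 -0.6281] [[-0.7526  0.087   0.6527]
 [ 0.0671  0.9962 -0.0553]
 [-0.655   0.0022 -0.7556]] grasp pt [524.2497 273.7096 125.2757] [-0.1101 -0.944  -4.2748] 0.4292142934089101
(526, 274, 190) -5 49 q [ 0.25  0.76 -1.3   2.13  1.7   1.17 -0.46] margin 0.17 err 0
(560, 180, 300) -15 60 q [ 0.64  0.66 -1.57  1.96  1.25  1.22 -0.05] margin 0.00 err 0
(560, 0, 330) -5 65 q [ 1.28  0.35 -1.57  2.    0.66  0.8   0.89] margin 0.00 err 0
(520, -120, 300) 5 65 q [ 1.62  0.37 -1.57  2.08  0.43  0.66  1.51] margin 0.00 err 0
(460, -260, 220) 20 60 q [ 1.82  0.78 -1.47  2.11  0.63  0.65  2.  ] margin 0.01 err 0
(490, -250, 193) 20 49 q [ 1.78  0.91 -1.38  2.16  0.71  0.41  2.02] margin 0.07 err 0
(533, -232, 193) 20 49 q [ 1.65  0.87 -1.32  2.12  0.72  0.36  1.95] margin 0.14 err 0
(533, -232, 115) 20 49 q [ 1.52  0.92 -1.09  2.14  0.82  0.18  1.93] margin 0.03 err 0
(526, 274, 190) -5 49 q [ 0.25  0.76 -1.3   2.13  1.7   1.17 -0.46] margin 0.17 err 0
(520, 150, 290) -5 55 q [ 0.9   0.37 -1.57  2.16  1.15  0.78  0.13] margin 0.00 err 0
(520, 0, 320) 0 57 q [ 0.89 -0.1  -0.89  2.19 -0.21  0.44  1.72] margin 0.00 err 2
(480, -140, 280) 15 57 q [ 0.98  0.01 -0.55  2.21 -0.7   0.59  2.79] margin 0.04 err 0
(460, -260, 210) 20 53 q [ 1.67  0.47 -1.09  2.16 -0.35  0.45  2.92] margin 0.00 err 0
(490, -250, 193) 20 49 q [ 1.62  0.59 -1.1   2.17 -0.33  0.33  2.92] margin 0.00 err 0
(533, -232, 193) 20 49 q [ 1.47  0.59 -1.04  2.13 -0.34  0.29  2.85] margin 0.01 err 0
(533, -232, 115) 20 49 q [ 1.38  0.76 -0.93  2.14 -0.29  0.15  2.92] margin 0.00 err 3
```

```bash
cat > rows.py <<'E'
from h import *
def rows(w):
    s=state();p=np.array(s['ee_pos']);r=R.from_quat(s['orientation'])
    for g,y,d,k,*_ in w:
        t=orient(y,d)[k];P=np.array(g)+19*t.as_matrix()[:,2];rv=(t*r.inv()).as_rotvec()
        n=int(np.ceil(max(np.linalg.norm(P-p)/55,np.degrees(np.linalg.norm(rv))/10)));print(n,np.r_[(P-p)/500,rv/np.pi]/n);p,r=P,t
E
python3 - <<'E'
from sim import *
from rows import rows
q=np.array(state()['qpos']);y1=-5
for dn,xs in((75,(450,430,440)),(80,(450,430,440)),(70,(460,440,440)),(80,(470,450,450))):
  w=[((526,274,190),y1,49,0,3),((540,180,300),-10,65,0,5),((xs[0],0,330),0,dn,0,6),((xs[1],-140,310),10,dn,0,5),((xs[2],-260,220),20,62,0,4),((475,-257,193),20,49,0,4),((533,-232,193),20,49,0,3),((533,-232,115),20,49,0,3)]
  print(dn,xs);run(q,w)
rows(w)
E
```

```text
75 (450, 430, 440)
(526, 274, 190) -5 49 q [ 0.25  0.76 -1.3   2.13  1.7   1.17 -0.46] margin 0.17 err 0
(540, 180, 300) -10 65 q [ 0.7   0.59 -1.57  1.97  1.09  1.13  0.13] margin 0.00 err 0
(450, 0, 330) 0 75 q [ 0.94 -0.18 -0.88  2.09 -0.21  0.91  1.73] margin 0.00 err 0
(430, -140, 310) 10 75 q [ 1.03 -0.08 -0.64  2.09 -0.25  0.91  2.27] margin 0.12 err 0
(440, -260, 220) 20 62 q [ 1.39  0.26 -0.76  2.13 -0.43  0.62  2.92] margin 0.00 err 0
(475, -257, 193) 20 49 q [ 1.68  0.6  -1.12  2.18 -0.3   0.34  2.92] margin 0.00 err 0
(533, -232, 193) 20 49 q [ 1.47  0.6  -1.05  2.13 -0.31  0.28  2.83] margin 0.01 err 0
(533, -232, 115) 20 49 q [ 1.38  0.76 -0.93  2.14 -0.29  0.15  2.92] margin 0.00 err 3
80 (450, 430, 440)
(526, 274, 190) -5 49 q [ 0.25  0.76 -1.3   2.13  1.7   1.17 -0.46] margin 0.17 err 0
(540, 180, 300) -10 65 q [ 0.7   0.59 -1.57  1.97  1.09  1.13  0.13] margin 0.00 err 0
(450, 0, 330) 0 80 q [ 1.09 -0.14 -1.05  2.03 -0.16  1.01  1.69] margin 0.00 err 0
(430, -140, 310) 10 80 q [ 1.19 -0.04 -0.85  2.05 -0.15  0.98  2.17] margin 0.15 err 0
(440, -260, 220) 20 62 q [ 1
[... 1437 characters left out ...]
2.12 -0.1   0.57  2.62] margin 0.10 err 0
(475, -257, 193) 20 49 q [ 1.71  0.65 -1.18  2.18 -0.13  0.33  2.77] margin 0.05 err 0
(533, -232, 193) 20 49 q [ 1.51  0.64 -1.1   2.13 -0.14  0.27  2.68] margin 0.06 err 0
(533, -232, 115) 20 49 q [ 1.38  0.76 -0.93  2.14 -0.29  0.15  2.92] margin 0.00 err 3
2 [ 0.0018  0.0003  0.0647 -0.0004 -0.0002 -0.    ]
3 [ 0.0063 -0.0629  0.0714  0.0039  0.0294 -0.0092]
4 [-0.0373 -0.0893  0.0143  0.0018  0.0208  0.0138]
3 [-0.0134 -0.093  -0.0133  0.     -0.      0.0185]
3 [ 0.0034 -0.0783 -0.0587  0.0086 -0.0322  0.0184]
2 [ 0.0283  0.0042 -0.0246  0.0124 -0.0339  0.    ]
2 [0.058 0.025 0.    0.    0.    0.   ]
2 [ 0.     0.    -0.078  0.     0.     0.   ]
```

```bash
python3 - <<'E'
from sim import *
from rows import rows
q=np.array(state()['qpos']);y1=-5
for z,dn,yh in((250,75,14),(250,80,14),(220,70,14)):
  w=[((526,274,190),y1,49,0,3),((530,180,z),-10,65,0,5),((470,0,z),0,dn,0,6),((450,-140,z),7,dn,0,5),((450,-260,210),yh,62,0,4),((475,-257,193),yh,50,0,4),((533,-232,193),yh,50,0,3),((533,-232,115),yh,50,0,3)]
  print(z,dn);run(q,w)
rows(w[:2]+[((470,0,250),0,80,0),((450,-140,250),7,80,0)])
E
```

```text
250 75
(526, 274, 190) -5 49 q [ 0.25  0.76 -1.3   2.13  1.7   1.17 -0.46] margin 0.17 err 0
(530, 180, 250) -10 65 q [ 0.65  0.73 -1.57  2.04  1.26  1.18 -0.01] margin 0.00 err 0
(470, 0, 250) 0 75 q [ 1.33  0.37 -1.57  2.15  0.58  0.8   1.01] margin 0.00 err 0
(450, -140, 250) 7 75 q [ 1.66  0.43 -1.57  2.14  0.5   0.8   1.53] margin 0.00 err 0
(450, -260, 210) 14 62 q [ 1.82  0.74 -1.45  2.14  0.69  0.61  1.85] margin 0.02 err 0
(475, -257, 193) 14 50 q [ 1.81  0.85 -1.37  2.2   0.78  0.35  1.86] margin 0.08 err 0
(533, -232, 193) 14 50 q [ 1.61  0.79 -1.27  2.14  0.79  0.28  1.75] margin 0.15 err 0
(533, -232, 115) 14 50 q [ 1.49  0.89 -1.06  2.15  1.2   0.15  1.45] margin 0.00 err 0
250 80
(526, 274, 190) -5 49 q [ 0.25  0.76 -1.3   2.13  1.7   1.17 -0.46] margin 0.17 err 0
(530, 180, 250) -10 65 q [ 0.65  0.73 -1.57  2.04  1.26  1.18 -0.01] margin 0.00 err 0
(470, 0, 250) 0 80 q [ 1.24  0.49 -1.57  2.09  0.66  0.97  0.93] margin 0.00 err 0
(450, -140, 250) 7 80 q [ 1.57  0.53 -1.57  2.08  0.61  0.96  1.42] margin 0.00 err 0
(450, -260, 210) 14 62 q [ 1.83  0.82 -1.51  2.14  0.8
[... 498 characters left out ...]
.29  0.49 -1.57  2.23  0.89  0.72  0.75] margin 0.00 err 0
(450, -140, 220) 7 70 q [ 1.65  0.57 -1.57  2.21  0.75  0.7   1.35] margin 0.00 err 0
(450, -260, 210) 14 62 q [ 1.83  0.85 -1.53  2.14  0.85  0.7   1.72] margin 0.01 err 0
(475, -257, 193) 14 50 q [ 1.83  0.95 -1.44  2.19  0.97  0.44  1.7 ] margin 0.04 err 0
(533, -232, 193) 14 50 q [ 1.65  0.89 -1.35  2.14  1.01  0.37  1.58] margin 0.10 err 0
(533, -232, 115) 14 50 q [ 1.49  0.89 -1.06  2.15  1.21  0.15  1.44] margin 0.00 err 0
2 [ 0.0018  0.0003  0.0647 -0.0004 -0.0002 -0.    ]
2 [-0.0005 -0.0943  0.0271  0.0058  0.0441 -0.0138]
4 [-0.0323 -0.0893  0.0143  0.0018  0.0208  0.0138]
3 [-0.0133 -0.0931  0.      0.      0.      0.013 ]
```

Emit:
step_arm --increments '[[[0.002, 0, 0.065, 0, 0, 0], [0.002, 0, 0.065, 0, 0, 0], [0, -0.063, 0.038, 0.0039, 0.0294, -0.0092], [0, -0.063, 0.038, 0.0039, 0.0294, -0.0092], [0, -0.063, 0.038, 0.0039, 0.0294, -0.0092]]]'

```text
time: 8.57
ee_pos: [538.6, 177.3, 234.1]
orientation: [0.086, 0.973, -0.018, 0.215]
ft_force: [0.8, -0.2, -5.3]
finger_gap: 0.426
grasp_force: 40.0
```

Emit:
step_arm --increments '[[[-0.032, -0.089, 0, 0.0018, 0.0208, 0.0138], [-0.032, -0.089, 0, 0.0018, 0.0208, 0.0138], [-0.032, -0.089, 0, 0.0018, 0.0208, 0.0138], [-0.032, -0.089, 0, 0.0018, 0.0208, 0.0138], [0, 0, 0, 0, 0, 0]]]'

```text
time: 9.2
ee_pos: [474.7, -4.5, 232.8]
orientation: [0.005, 0.996, -0.001, 0.086]
ft_force: [0.0, 0.4, -5.1]
finger_gap: 0.427
grasp_force: 40.0
```

```bash
python3 - <<'E'
from sim import *
from rows import rows
s=state();q=np.array(s['qpos']);m=R.from_quat(s['orientation']).as_matrix();print(q,m,'grasp pt',np.array(s['ee_pos'])-19*m[:,2],s['ft_force'],s['finger_gap'])
for yh in(14,):
  w=[((450,-140,250),7,78,0,5),((450,-260,215),yh,62,0,4),((475,-257,195),yh,50,0,4),((533,-232,193),yh,50,0,3),((533,-232,115),yh,50,0,3)]
  run(q,w)
rows(w)
E
```

```text
[ 1.1919  0.5054 -1.5421  2.0648  0.6854  0.992   0.8914] [[-0.985   0.01    0.1723]
 [ 0.0097  1.     -0.0025]
 [-0.1723 -0.0008 -0.985 ]] grasp pt [471.465   -4.4774 251.5276] [ 0.0014  0.3537 -5.0912] 0.4271240171909792
(450, -140, 250) 7 78 q [ 1.61  0.49 -1.57  2.1   0.57  0.9   1.45] margin 0.00 err 0
(450, -260, 215) 14 62 q [ 1.83  0.79 -1.51  2.14  0.77  0.67  1.78] margin 0.00 err 0
(475, -257, 195) 14 50 q [ 1.83  0.9  -1.41  2.19  0.88  0.4   1.78] margin 0.05 err 0
(533, -232, 193) 14 50 q [ 1.63  0.84 -1.31  2.14  0.91  0.32  1.66] margin 0.12 err 0
(533, -232, 115) 14 50 q [ 1.49  0.89 -1.06  2.15  1.2   0.15  1.44] margin 0.00 err 0
3 [-0.0139 -0.09   -0.0009  0.0003 -0.0038  0.014 ]
3 [ 0.0032 -0.0789 -0.0221  0.0054 -0.0292  0.0129]
2 [ 0.0282  0.0038 -0.0178  0.0081 -0.0323  0.    ]
2 [ 0.058  0.025 -0.002  0.     0.     0.   ]
2 [ 0.     0.    -0.078  0.     0.     0.   ]
```

Emit:
step_arm --increments '[[[-0.014, -0.09, 0, 0.0003, -0.0038, 0.014], [-0.014, -0.09, 0, 0.0003, -0.0038, 0.014], [-0.014, -0.09, 0, 0.0003, -0.0038, 0.014], [0.003, -0.079, -0.022, 0.0054, -0.0292, 0.0129], [0.003, -0.079, -0.022, 0.0054, -0.0292, 0.0129]]]'

```text
time: 9.82
ee_pos: [457.2, -213.8, 211.3]
orientation: [-0.105, 0.975, 0.022, 0.197]
ft_force: [0.6, -0.0, -4.7]
finger_gap: 0.429
grasp_force: 40.0
```

Emit:
step_arm --increments '[[[0.003, -0.079, -0.022, 0.0054, -0.0292, 0.0129], [0.019, 0.0025, -0.012, 0.0054, -0.0215, 0], [0.019, 0.0025, -0.012, 0.0054, -0.0215, 0], [0.019, 0.0025, -0.012, 0.0054, -0.0215, 0], [0, 0, 0, 0, 0, 0]]]'

```text
time: 10.45
ee_pos: [486.3, -247.8, 180.8]
orientation: [-0.119, 0.932, 0.044, 0.338]
ft_force: [0.6, 0.5, -4.8]
finger_gap: 0.432
grasp_force: 40.0
```

```bash
python3 - <<'E'
from sim import *
s=state();q=np.array(s['qpos']);m=R.from_quat(s['orientation']).as_matrix();print(q,m,'grasp pt',np.array(s['ee_pos'])-19*m[:,2],s['ft_force'],s['finger_gap'])
im,d,P=grab('scene','s3')
im2,d2,P2=grab('top','t3')
a=cv2.resize(im[60:180,180:300],(400,400),interpolation=cv2.INTER_CUBIC)
b=cv2.resize(im2[180:270,310:400],(400,400),interpolation=cv2.INTER_CUBIC)
cv2.imwrite('pics/s3.png',np.hstack([a,b])[...,::-1])
def sel(P,i,c,r,z0,z1):
    k=(np.linalg.norm(P[...,:2]-c,axis=-1)<r)&(P[...,2]>z0)&(P[...,2]<z1);return P[k]
for nm,c,z0,z1 in(('eye',(533,-232.5),228,264),('cyl',(533,-232.5),275,325)):
    q=sel(P,d,c,24,z0,z1);e=np.linalg.svd((q-q.mean(0))[:,:2],full_matrices=False)
    print(nm,len(q),q.mean(0),q.min(0),q.max(0),np.degrees(np.arctan2(e[2][0,1],e[2][0,0])),e[1])
g=np.array(s['ee_pos'])-19*m[:,2]
for A in(P,P2):
    q=sel(A,d,g[:2],16,g[2]+35,g[2]+80);print('hook',len(q));print(q[::2])
E
```

```text
[ 1.8398  0.8276 -1.4466  2.1928  0.7969  0.3952  1.8121] [[-0.7427 -0.2522  0.6203]
 [-0.1922  0.9677  0.1634]
 [-0.6415  0.0021 -0.7671]] grasp pt [ 474.5015 -250.8697  195.3593] [ 0.5581  0.5027 -4.7931] 0.4320608967915612
eye 23 [ 532.581 -231.951  245.566] [ 521.6088 -245.0979  236.364 ] [ 545.1911 -218.9156  258.9858] 133.28502911504373 [55.142   8.3551]
cyl 262 [ 539.7481 -222.814   301.9796] [ 513.1197 -250.747   275.4057] [ 554.8268 -211.8405  324.2362] -31.250917530114446 [174.5978 121.403 ]
hook 29
[[ 472.604  -252.5412  264.3033]
 [ 479.4331 -247.4856  264.903 ]
 [ 483.1848 -247.0707  262.8369]
 [ 469.0008 -252.5311  256.9258]
 [ 471.2138 -254.514   253.4263]
 [ 485.8249 -248.3476  256.5654]
 [ 470.8179 -255.0691  249.8265]
 [ 487.429  -245.8619  254.8047]
 [ 471.532  -253.9476  247.2086]
 [ 483.6132 -246.3229  250.3637]
 [ 469.8461 -251.0534  244.702 ]
 [ 471.677  -248.2545  243.0934]
 [ 475.0644 -253.8641  234.9872]
 [ 477.1381 -250.6779  233.614 ]
 [ 477.783  -249.6639  230.9094]]
hook 33
[[ 485.9812 -247.5218  259.2266]
 [ 483.4607 -246.1942  263.4405]
 [ 481.0319 -247.6088  265.945 ]
 [ 478.7684 -247.3312  266.3801]
 [ 478.5099 -244.9414  232.307 ]
 [ 478.185  -250.8769  236.4357]
 [ 476.298  -250.7964  269.5408]
 [ 475.7458 -250.0419  238.9009]
 [ 474.2734 -249.3256  266.2232]
 [ 473.8243 -249.5481  231.5359]
 [ 473.2698 -251.4327  241.742 ]
 [ 471.9931 -253.8068  265.8159]
 [ 471.4662 -251.7542  231.5037]
 [ 470.6483 -251.779   248.2572]
 [ 469.7791 -251.2706  266.2278]
 [ 468.4226 -251.9542  247.0645]
 [ 467.8325 -253.0235  259.5265]]
```

View pics/s3.png

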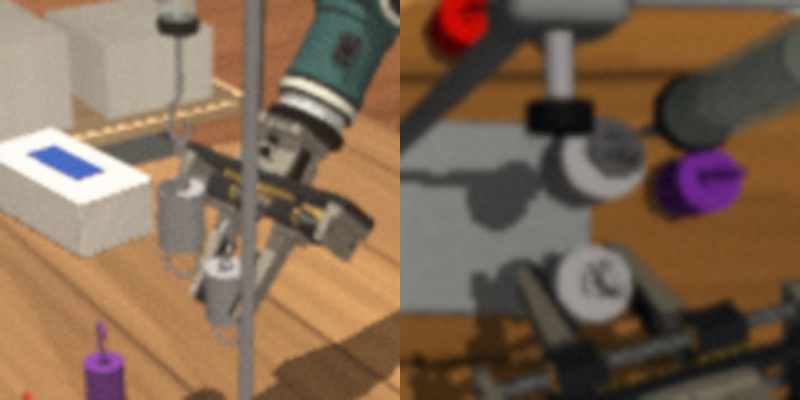

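The left crop shows the gripper holding the twin at (225,290), with its hook just short of the hung weight's eye at (182,262). The top crop agrees, with the twin at (595,285) and the hung weight at (600,160). Before inserting I check the gripper's real thickness against the hung cylinder.

```bash
python3 - <<'E'
from h import *
s=state();m=R.from_quat(s['orientation']).as_matrix();x=np.array(s['ee_pos'])
g=x-19*m[:,2]
for nm in('t3','s3'):
    d=np.load(nm+'.npz')['d'];P=pts('top' if nm[0]=='t' else 'scene',d)
    L=(P-g)@m; hung=np.array([532.8,-232,0])
    k=(abs(L[...,1])<45)&(L[...,2]<-20)&(L[...,2]>-160)&(abs(L[...,0])<70)&(d>0)&(np.linalg.norm(P[...,:2]-hung[:2],axis=-1)>30)
    q=L[k];print(nm)
    for z in range(-160,-20,10):
        b=q[(q[:,2]>=z)&(q[:,2]<z+10)]
        if len(b):print(z,len(b),'x',b[:,0].min(),b[:,0].max())
# hung cylinder lower near edge in tool frame at insertion
f=np.array([532.8,-232,267])-np.array([532.8-2.5,-232-1,189.4])
for a in np.radians(range(0,360,30)):print(((f+20*np.array([np.cos(a),np.sin(a),0]))@m).round(0),end=' ')
E
```

```text
t3
-160 93 x -32.96326151472323 -3.490614541126068
-150 21 x -31.0392729831809 -15.035757891943259
-140 82 x -23.659989194343414 -14.762641974324987
-130 145 x -23.81175469154274 16.067215245642256
-120 252 x -24.98431644797002 23.468778497473867
-110 166 x -26.095207975737246 19.134064464608137
-100 203 x -33.509361924388394 13.65195323997605
-90 151 x -34.368705558752865 19.51948407562127
-80 48 x -34.29559683616245 3.3090157594429703
-70 10 x -14.14920734324003 10.211957263624365
-60 34 x -47.70446486355481 7.81909489221635
-50 70 x -50.251094930850044 8.615233330347012
-40 65 x -27.214886657449593 11.54831175866309
-30 151 x -27.276703772822678 9.023252314625664
s3
-160 112 x -36.95916739146282 34.212996279022455
-150 89 x -32.50897542485554 28.8610321837172
-140 66 x -22.274240959339338 21.755835622223557
-130 65 x -21.869449744049582 25.50879482974338
-120 46 x -24.399791282406316 16.52582253777981
-110 90 x -25.05893793163822 19.90089800088975
-100 56 x -31.511155103587413 16.87404858139824
-90 58 x -32.94525393642645 22.64863474563747
-80 75 x -33.95298811002965 32.25630935234309
-70 52 x -16.21047112907649 12.097957083982877
-60 52 x -41.756423241909026 12.8598125410071
-50 52 x -49.30843102533408 13.192444480067383
-40 59 x -46.90610071376819 12.458826444412189
-30 57 x -24.725403793719014 10.429459483584402
[-67.  -5. -45.] [-67.   6. -45.] [-63.  15. -49.] [-56.  20. -54.] [-48.  20. -61.] [-41.  14. -67.] [-37.   5. -70.] [-37.  -5. -70.] [-41. -14. -67.] [-48. -19. -61.] [-56. -19. -54.] [-63. -14. -49.]
```

Emit:
step_arm --increments '[[[0, 0, -0.012, 0, 0, 0], [0.03, 0.0095, 0, 0, 0, 0], [0.028, 0.009, 0, 0, 0, 0], [0.02, 0.0065, 0, 0, 0, 0], [0, 0, 0, 0, 0, 0]]]'

```text
time: 11.18
ee_pos: [527.0, -236.0, 176.7]
orientation: [-0.12, 0.932, 0.043, 0.34]
ft_force: [-0.9, 0.2, -5.0]
finger_gap: 0.427
grasp_force: 40.0
```

```bash
cat > look.py <<'E'
from h import *
import sys
s=state();m=R.from_quat(s['orientation']).as_matrix();g=np.array(s['ee_pos'])-19*m[:,2];print('g',g,s['ft_force'],s['qpos'])
im,d,P=grab('scene','sx')
u0,v0=int(sys.argv[1]),int(sys.argv[2]);w=int(sys.argv[3])
cv2.imwrite(sys.argv[4],cv2.resize(im[v0:v0+w,u0:u0+w][...,::-1],(600,600),interpolation=cv2.INTER_CUBIC))
k=(np.linalg.norm(P[...,:2]-[533,-232.5],axis=-1)<45)&(P[...,2]>228)&(P[...,2]<270)&(d>0)
for v,u in np.argwhere(k):print(u,v,P[v,u].round(0),end=';')
E
python3 look.py 210 90 60 pics/s4.png
```

```text
g [ 515.1736 -239.0765  191.2086] [-0.8596  0.2399 -5.0249] [ 1.7007  0.7874 -1.3628  2.1543  0.8117  0.3385  1.7422]
227 133 [ 552. -239.  269.];228 134 [ 552. -234.  267.];229 134 [ 552. -229.  270.];239 134 [ 528. -214.  270.];240 134 [ 523. -217.  267.];229 135 [ 550. -231.  265.];230 135 [ 551. -225.  268.];231 135 [ 548. -224.  268.];232 135 [ 547. -220.  269.];233 135 [ 545. -218.  270.];235 135 [ 540. -216.  269.];236 135 [ 536. -217.  268.];237 135 [ 534. -214.  268.];238 135 [ 531. -214.  267.];239 135 [ 511. -241.  251.];229 136 [ 544. -242.  256.];233 136 [ 545. -218.  267.];234 136 [ 543. -216.  267.];236 136 [ 526. -233.  255.];238 136 [ 526. -223.  259.];239 136 [ 522. -223.  258.];229 137 [ 545. -241.  253.];236 137 [ 525. -235.  250.];237 137 [ 503. -265.  231.];239 137 [ 523. -222.  256.];229 138 [ 544. -243.  249.];236 138 [ 525. -235.  247.];237 138 [ 504. -264.  228.];239 138 [ 523. -222.  252.];229 139 [ 545. -242.  247.];230 139 [ 542. -241.  246.];239 139 [ 522. -223.  248.];230 140 [ 540. -244.  241.];231 140 [ 537. -244.  240.];238 140 [ 524. -227.  244.];239 140 [ 523. -222.  246.];231 141 [ 540. -239.  240.];232 141 [ 538. -236.  240.];237 141 [ 527. -227.  242.];238 141 [ 526. -223.  243.];239 141 [ 513. -239.  232.];232 142 [ 537. -237.  237.];233 142 [ 537. -233.  238.];234 142 [ 533. -234.  237.];235 142 [ 532. -230.  238.];236 142 [ 530. -228.  239.];237 142 [ 529. -224.  240.];238 142 [ 518. -236.  232.];248 142 [ 492. -222.  231.];248 143 [ 493. -221.  228.];249 143 [ 492. -217.  230.];249 144 [ 494. -214.  228.];
```

View pics/s4.png

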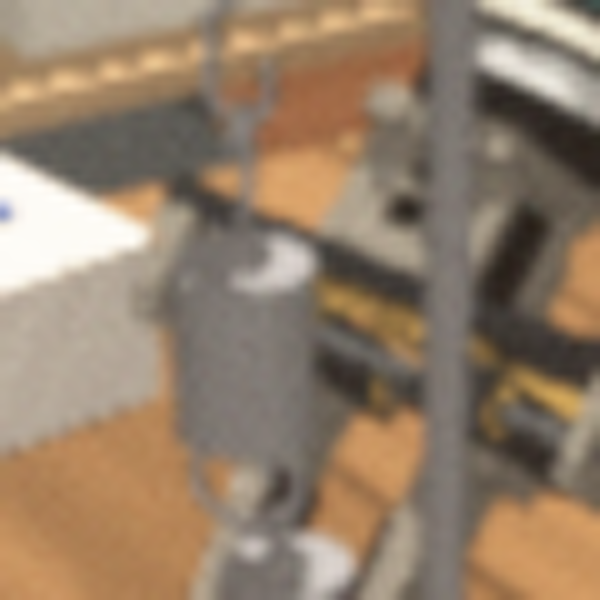

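The hook's free leg shows behind the ring near column 236, inside the eye opening at columns 229–239. I push through the ring.

Emit:
step_arm --increments '[[[0.01, 0.004, -0.001, 0, 0, 0], [0.01, 0.004, -0.001, 0, 0, 0], [0.01, 0.004, 0, 0, 0, 0], [0, 0, 0, 0, 0, 0], [0, 0, 0, 0, 0, 0]]]'

```text
time: 11.85
ee_pos: [541.4, -230.5, 175.3]
orientation: [-0.119, 0.932, 0.043, 0.34]
ft_force: [-0.3, -0.2, -3.9]
finger_gap: 0.427
grasp_force: 40.0
```

```bash
python3 look.py 210 90 60 pics/s5.png
```

```text
g [ 529.5718 -233.5753  189.8664] [-0.2839 -0.1548 -3.9323] [ 1.6494  0.7739 -1.3323  2.1397  0.8153  0.3215  1.7143]
241 128 [ 500. -249.  266.];242 128 [ 498. -246.  267.];245 128 [ 494. -236.  270.];242 129 [ 498. -245.  264.];243 129 [ 500. -238.  268.];244 129 [ 497. -237.  267.];245 129 [ 496. -232.  269.];245 130 [ 497. -231.  267.];246 130 [ 496. -227.  268.];247 130 [ 495. -223.  270.];247 131 [ 495. -223.  266.];247 132 [ 500. -216.  268.];248 132 [ 499. -212.  269.];227 133 [ 552. -239.  269.];247 133 [ 500. -216.  264.];248 133 [ 500. -211.  266.];249 133 [ 499. -207.  268.];228 134 [ 552. -234.  268.];239 134 [ 527. -215.  269.];240 134 [ 523. -217.  267.];249 134 [ 499. -207.  265.];229 135 [ 553. -227.  268.];230 135 [ 549. -228.  266.];231 135 [ 549. -222.  269.];233 135 [ 545. -219.  269.];234 135 [ 543. -217.  269.];235 135 [ 539. -217.  268.];236 135 [ 536. -216.  268.];237 135 [ 533. -217.  266.];238 135 [ 531. -214.  267.];229 136 [ 543. -243.  255.];232 136 [ 516. -274.  234.];233 136 [ 545. -218.  266.];234 136 [ 542. -219.  265.];235 136 [ 528. -235.  254.];23
[... 1454 characters left out ...]
235 142 [ 534. -227.  240.];236 142 [ 532. -225.  241.];237 142 [ 528. -225.  240.];247 142 [ 500. -215.  236.];248 142 [ 498. -214.  236.];249 142 [ 498. -208.  239.];235 143 [ 529. -235.  232.];236 143 [ 526. -235.  231.];246 143 [ 501. -219.  231.];247 143 [ 502. -213.  234.];248 143 [ 501. -209.  236.];249 143 [ 497. -209.  235.];235 144 [ 531. -232.  231.];246 144 [ 504. -215.  231.];247 144 [ 503. -212.  232.];248 144 [ 501. -208.  233.];249 144 [ 500. -205.  234.];235 145 [ 531. -231.  228.];246 145 [ 507. -211.  230.];247 145 [ 504. -210.  230.];248 145 [ 504. -205.  232.];249 145 [ 500. -205.  231.];246 146 [ 508. -209.  228.];248 146 [ 504. -204.  229.];249 146 [ 502. -202.  229.];
```

View pics/s5.png

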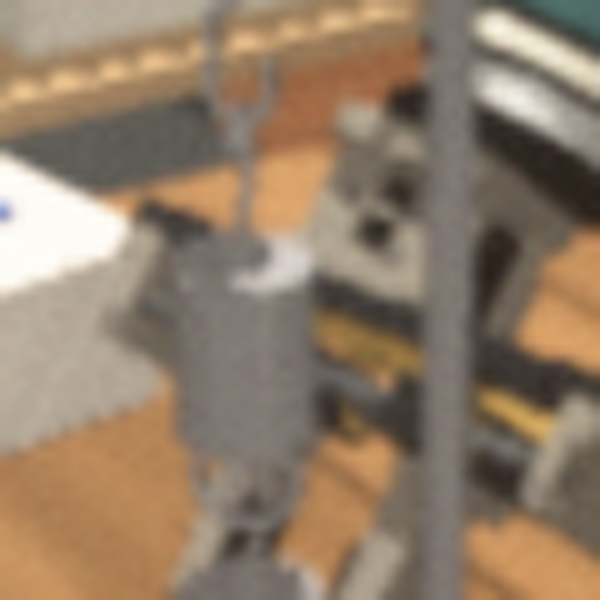

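The free leg now shows at (540,-229,250), past the ring plane, with the shank at (525,-235) in front of it. The wire lies between them and the hung weight hasn't moved. I lower slowly.

Emit:
step_arm --increments '[[[0, 0, -0.01, 0, 0, 0], [0, 0, -0.01, 0, 0, 0], [0, 0, -0.01, 0, 0, 0], [0, 0, -0.01, 0, 0, 0], [0, 0, 0, 0, 0, 0]]]'

```text
time: 12.52
ee_pos: [541.4, -230.4, 155.0]
orientation: [-0.119, 0.932, 0.043, 0.34]
ft_force: [-0.0, -0.1, -3.9]
finger_gap: 0.432
grasp_force: 40.0
```

Emit:
step_arm --increments '[[[0, 0, -0.01, 0, 0, 0], [0, 0, -0.01, 0, 0, 0], [0, 0, -0.01, 0, 0, 0], [0, 0, 0, 0, 0, 0]]]'

```text
time: 13.02
ee_pos: [541.5, -230.4, 140.2]
orientation: [-0.119, 0.932, 0.043, 0.34]
ft_force: [0.4, -0.1, -2.4]
finger_gap: 0.428
grasp_force: 40.0
```

```bash
cat > m.py <<'E'
from h import *
s=state();m=R.from_quat(s['orientation']).as_matrix();g=np.array(s['ee_pos'])-19*m[:,2];print('g',g,s['ft_force'],s['qpos'],s['time'])
im,d,P=grab('scene','sx')
hs=cv2.cvtColor(im,cv2.COLOR_RGB2HSV)
k=(np.linalg.norm(P[...,:2]-[533,-232.5],axis=-1)<28)&(P[...,2]>60)&(P[...,2]<420)&(d>0)&(P[...,0]+P[...,1]>270)
q=P[k]
for z in range(60,420,6):
    b=q[(q[:,2]>=z)&(q[:,2]<z+6)]
    if len(b):print(z,len(b),b.mean(0).round(0),b.min(0).round(0)[:2],b.max(0).round(0)[:2])
E
python3 m.py
```

```text
g [ 529.6456 -233.4938  154.7123] [ 0.4007 -0.1036 -2.4044] [ 1.5792  0.7744 -1.2171  2.1601  0.8711  0.2302  1.6814] 13.025
96 8 [ 531. -233.  101.] [ 527. -241.] [ 535. -223.]
102 5 [ 532. -235.  105.] [ 525. -244.] [ 537. -221.]
108 3 [ 532. -238.  109.] [ 525. -248.] [ 537. -221.]
114 2 [ 527. -219.  117.] [ 526. -219.] [ 527. -218.]
120 1 [ 525. -221.  120.] [ 525. -221.] [ 525. -221.]
126 11 [ 543. -221.  130.] [ 530. -237.] [ 551. -213.]
132 12 [ 545. -222.  135.] [ 536. -236.] [ 551. -214.]
138 15 [ 547. -228.  141.] [ 541. -250.] [ 552. -217.]
144 21 [ 546. -225.  147.] [ 538. -251.] [ 554. -206.]
150 29 [ 544. -226.  153.] [ 533. -254.] [ 553. -208.]
156 20 [ 542. -225.  159.] [ 532. -257.] [ 551. -207.]
162 32 [ 540. -222.  165.] [ 523. -257.] [ 552. -206.]
168 25 [ 537. -217.  171.] [ 520. -234.] [ 552. -208.]
174 66 [ 534. -228.  178.] [ 513. -258.] [ 552. -210.]
180 35 [ 531. -230.  182.] [ 513. -255.] [ 550. -212.]
186 7 [ 528. -234.  188.] [ 514. -252.] [ 533. -215.]
192 2 [ 528. -235.  195.] [ 527. -237.] [ 528. -233.]
198 2 [ 527. -234.  201.] [ 526. -235.] [ 528. -
[... 1261 characters left out ...]
2 10 [ 534. -232.  345.] [ 529. -239.] [ 539. -226.]
348 9 [ 533. -234.  351.] [ 525. -240.] [ 540. -227.]
354 7 [ 534. -234.  357.] [ 525. -241.] [ 541. -226.]
360 5 [ 539. -238.  363.] [ 537. -239.] [ 540. -236.]
366 4 [ 538. -237.  370.] [ 536. -238.] [ 540. -234.]
372 4 [ 534. -233.  376.] [ 530. -235.] [ 536. -232.]
378 4 [ 533. -231.  382.] [ 532. -233.] [ 535. -230.]
384 4 [ 533. -232.  387.] [ 531. -233.] [ 534. -230.]
390 5 [ 532. -232.  393.] [ 531. -234.] [ 535. -230.]
396 5 [ 533. -232.  399.] [ 531. -233.] [ 534. -231.]
402 4 [ 533. -232.  405.] [ 530. -233.] [ 535. -231.]
408 4 [ 532. -233.  411.] [ 530. -234.] [ 534. -231.]
414 2 [ 535. -233.  418.] [ 534. -235.] [ 535. -231.]
```

The hung weight's lower face has sunk from 267 to about 248 and the wrist load is down to 2.4 N, so the hook is engaged and the scale has half the load. I keep lowering.

Emit:
step_arm --increments '[[[0, 0, -0.008, 0, 0, 0], [0, 0, -0.008, 0, 0, 0], [0, 0, -0.008, 0, 0, 0], [0, 0, -0.006, 0, 0, 0], [0, 0, 0, 0, 0, 0]]]'

```text
time: 13.7
ee_pos: [541.6, -230.5, 125.4]
orientation: [-0.119, 0.932, 0.043, 0.34]
ft_force: [-0.3, -0.3, -0.2]
finger_gap: 0.427
grasp_force: 40.0
```

Emit:
step_arm --increments '[[[0, 0, 0, 0, 0, 0], [0, 0, 0, 0, 0, 0], [0, 0, 0, 0, 0, 0], [0, 0, 0, 0, 0, 0]]]'

```text
time: 14.2
ee_pos: [541.5, -230.6, 125.5]
orientation: [-0.119, 0.932, 0.043, 0.34]
ft_force: [-0.2, 0.1, -0.7]
finger_gap: 0.424
grasp_force: 40.0
```

```bash
python3 - <<'E'
from h import *
import time
for i in range(3):
    s=state();print(s['ee_pos'],s['ft_force'],s['time'],s['qpos'])
    snapshot('top')
E
python3 m.py | sed -n '1p;/^2[0-9][0-9]/p'
```

```text
[ 541.5017 -230.622   125.4722] [-0.1941  0.1172 -0.6999] 14.2 [ 1.5479  0.7772 -1.1679  2.1671  0.9116  0.1924  1.6505]
[ 541.5097 -230.6409  125.4773] [ 0.5679 -0.2953  0.3406] 14.25 [ 1.5479  0.7772 -1.1679  2.1671  0.9116  0.1924  1.6505]
[ 541.5249 -230.608   125.4845] [ 0.1001 -0.8317 -0.723 ] 14.3 [ 1.5478  0.7771 -1.1679  2.1671  0.9116  0.1924  1.6505]
g [ 529.6377 -233.7011  139.9821] [-0.4385 -0.4305 -0.48  ] [ 1.5478  0.7771 -1.1678  2.1671  0.9116  0.1924  1.6505] 14.35
204 14 [ 533. -233.  207.] [ 526. -242.] [ 542. -227.]
210 8 [ 533. -233.  213.] [ 522. -244.] [ 544. -223.]
216 2 [ 534. -233.  219.] [ 523. -244.] [ 544. -222.]
222 4 [ 529. -228.  225.] [ 523. -242.] [ 545. -223.]
228 4 [ 537. -221.  234.] [ 527. -232.] [ 551. -216.]
234 19 [ 541. -220.  237.] [ 522. -234.] [ 553. -213.]
240 27 [ 542. -221.  243.] [ 523. -244.] [ 554. -213.]
246 25 [ 542. -221.  249.] [ 526. -241.] [ 552. -212.]
252 28 [ 542. -221.  255.] [ 523. -243.] [ 553. -213.]
258 27 [ 541. -220.  261.] [ 522. -239.] [ 553. -213.]
264 24 [ 543. -222.  267.] [ 525. -240.] [ 553. -213.]
270 28 [ 541. -220.  273.] [ 523. -239.] [ 554. -213.]
276 27 [ 541. -221.  279.] [ 522. -241.] [ 554. -213.]
282 73 [ 536. -230.  285.] [ 515. -253.] [ 553. -213.]
288 12 [ 534. -232.  291.] [ 528. -239.] [ 539. -228.]
294 2 [ 534. -231.  296.] [ 533. -232.] [ 534. -230.]
```

Emit:
step_arm --increments '[[[0, 0, -0.004, 0, 0, 0], [0, 0, 0, 0, 0, 0], [0, 0, 0, 0, 0, 0]]]'

```text
time: 14.78
ee_pos: [541.6, -230.6, 123.4]
orientation: [-0.119, 0.932, 0.043, 0.34]
ft_force: [0.3, -0.4, -0.1]
finger_gap: 0.428
grasp_force: 40.0
```

Emit:
step_arm --increments '[[[0, 0, 0, 0, 0, 0], [0, 0, 0, 0, 0, 0], [0, 0, 0, 0, 0, 0], [0, 0, 0, 0, 0, 0], [0, 0, 0, 0, 0, 0]]]' --fingers -0.7

```text
time: 15.4
ee_pos: [541.5, -230.6, 123.4]
orientation: [-0.119, 0.932, 0.043, 0.34]
ft_force: [0.4, 0.0, -0.2]
finger_gap: 0.852
grasp_force: 0.0
```

```bash
python3 m.py | sed -n '1p;/^[12][0-9][0-9]/p'; python3 - <<'E'
from sim import *
q=np.array(state()['qpos'])
for z in(140,170):run(q,[((475,-248,z),14.5,50,0,4),((440,-258,z+20),14.5,55,0,4)])
E
```

```text
g [ 529.6429 -233.6746  137.9682] [ 0.4072  0.0206 -0.1523] [ 1.5437  0.7781 -1.1616  2.168   0.92    0.1877  1.6436] 15.4
102 1 [ 530. -220.  104.] [ 530. -220.] [ 530. -220.]
108 16 [ 541. -219.  112.] [ 525. -233.] [ 554. -215.]
114 22 [ 540. -220.  117.] [ 518. -234.] [ 554. -213.]
120 22 [ 540. -219.  123.] [ 516. -234.] [ 553. -211.]
126 20 [ 540. -222.  129.] [ 516. -241.] [ 553. -213.]
132 22 [ 542. -222.  135.] [ 517. -242.] [ 553. -212.]
138 24 [ 541. -220.  141.] [ 518. -243.] [ 555. -211.]
144 25 [ 542. -220.  147.] [ 519. -241.] [ 554. -213.]
150 20 [ 543. -222.  154.] [ 525. -240.] [ 554. -213.]
156 71 [ 536. -229.  160.] [ 515. -253.] [ 553. -212.]
162 17 [ 533. -233.  165.] [ 515. -241.] [ 544. -227.]
168 1 [ 535. -232.  171.] [ 535. -232.] [ 535. -232.]
174 4 [ 533. -233.  176.] [ 532. -235.] [ 535. -231.]
180 4 [ 527. -236.  182.] [ 526. -238.] [ 529. -235.]
186 4 [ 534. -234.  190.] [ 525. -238.] [ 543. -230.]
192 6 [ 533. -233.  194.] [ 525. -237.] [ 542. -230.]
198 10 [ 537. -233.  202.] [ 529. -242.] [ 543. -229.]
204 9 [ 536. -234.  205.] [ 525. -244.] [ 544. -
[... 481 characters left out ...]
.] [ 554. -211.]
264 30 [ 541. -220.  267.] [ 522. -237.] [ 554. -214.]
270 24 [ 542. -220.  273.] [ 522. -234.] [ 555. -212.]
276 63 [ 537. -227.  280.] [ 516. -255.] [ 554. -213.]
282 29 [ 539. -232.  284.] [ 516. -252.] [ 553. -216.]
288 6 [ 535. -233.  291.] [ 532. -234.] [ 539. -228.]
294 4 [ 532. -236.  297.] [ 531. -238.] [ 535. -234.]
(475, -248, 140) 14.5 50 q [ 1.71  0.88 -1.2   2.23  0.94  0.22  1.77] margin 0.05 err 0
(440, -258, 160) 14.5 55 q [ 1.83  0.86 -1.34  2.23  0.86  0.4   1.83] margin 0.14 err 0
(475, -248, 170) 14.5 50 q [ 1.77  0.87 -1.31  2.22  0.89  0.3   1.79] margin 0.08 err 0
(440, -258, 190) 14.5 55 q [ 1.88  0.85 -1.44  2.22  0.81  0.48  1.84] margin 0.08 err 0
```

Released: the twin hangs with its top near z 161 and the hung weight's lower face near 230. I retreat straight back.

Emit:
step_arm --increments '[[[-0.02, -0.005, 0, 0, 0, 0], [-0.03, -0.008, 0, 0, 0, 0], [-0.04, -0.01, 0, 0, 0, 0], [-0.04, -0.01, 0.01, 0, 0.01, 0], [-0.04, -0.01, 0.02, 0, 0.02, 0]]]'

```text
time: 16.08
ee_pos: [454.2, -252.2, 137.7]
orientation: [-0.116, 0.947, 0.049, 0.294]
ft_force: [0.7, -0.0, -0.2]
finger_gap: 0.849
grasp_force: 0.0
```

Emit:
step_arm --increments '[[[-0.03, -0.03, 0.02, 0, 0.02, 0], [-0.02, -0.03, 0.02, 0, 0.02, 0], [0, 0, 0, 0, 0, 0], [0, 0, 0, 0, 0, 0], [0, 0, 0, 0, 0, 0]]]'

```text
time: 16.7
ee_pos: [430.9, -281.1, 157.6]
orientation: [-0.114, 0.964, 0.056, 0.236]
ft_force: [0.5, 0.5, -0.4]
finger_gap: 0.848
grasp_force: 0.0
```

Emit:
step_arm --increments '[[[0, 0, 0, 0, 0, 0], [0, 0, 0, 0, 0, 0], [0, 0, 0, 0, 0, 0], [0, 0, 0, 0, 0, 0], [0, 0, 0, 0, 0, 0]]]'

```text
time: 17.32
ee_pos: [431.5, -282.1, 158.5]
orientation: [-0.113, 0.964, 0.056, 0.236]
ft_force: [0.0, 0.0, -0.0]
finger_gap: 0.85
grasp_force: 0.0
```

```bash
python3 - <<'E'
from h import *
s=state();print(s['ee_pos'],s['time'])
im,d,P=grab('scene','s9')
cv2.imwrite('pics/s9.png',cv2.resize(im[...,::-1],(800,600),interpolation=cv2.INTER_CUBIC))
E
```

```text
[ 431.538  -282.1275  158.4716] 17.325
```

View pics/s9.png

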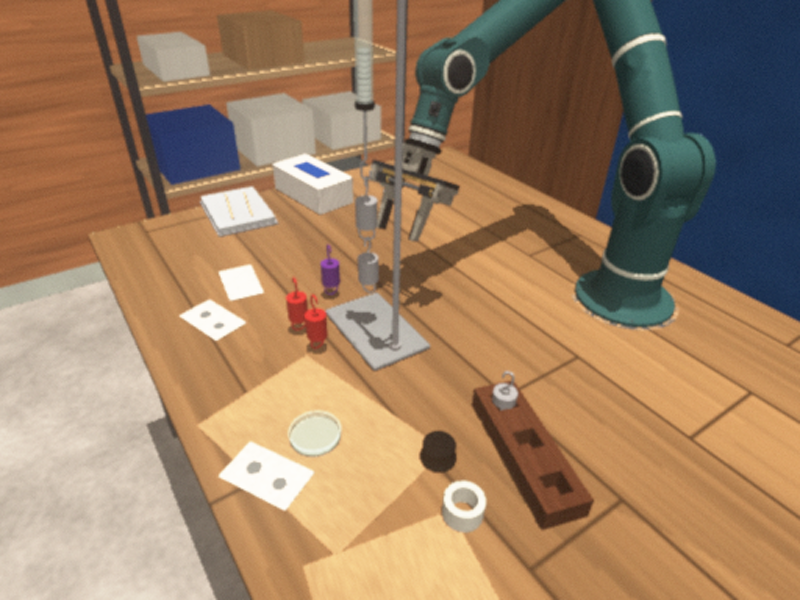

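The weights hang in a chain at (367,213) and (369,268), the gripper is clear, and everything else is where it was.

```bash
python3 -c "
from station import sign_off;print(sign_off())"
```

```text
the job is handed in; nothing more can be done
None
```

The matching weight now hangs by its hook from the eye under the first weight. Both hang freely from the scale, the gripper is clear, the other items look unmoved in the last picture, and I handed the job in at about 17 s on the robot's clock.

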